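# Load the counter drinks crate

### The job

Fill the small plywood display crate with the four small drinks, one standing upright in each cell: the two small white-capped bottles in the two cells along the tall wall, the two drink cans in the two cells in front of them. Set each one down gently on the crate's floor, without dropping it and without knocking anything over. The large black-capped bottle, the spice jar and the squat food tin do not belong: leave them standing where they are.

Things in the scene. Friction and masses are not known exactly. Their poses are not given: they have to be found in the camera images.
- crate: open plywood crate fixed to the table, 186 x 186 mm outside, four square cells (2 x 2) of 84 mm inside width, walls and floor 6 mm thick. Origin: centre of the underside, z up. One outer wall, on the crate's +x side, is tall (110 mm, with a hand slot); all other walls and the cross dividers are 50 mm high. Cell centres at x = +45 mm (along the tall wall) or -45 mm, y = +45 or -45 mm, in the crate's frame; cell floor at z = 6 mm.
- bottle_1: small drink bottle, clear body, white screw cap, standing; 62 mm diameter, 164 mm tall; cap 32 mm diameter from 146 to 164 mm up, shoulder narrows to the neck below it; 0.2 to 0.4 kg; its base is slightly uneven, so it may lean by 2 degrees. Origin: centre of the underside, z up. The two small bottles are alike.
- bottle_2: small drink bottle, clear body, white screw cap, standing; 62 mm diameter, 164 mm tall; cap 32 mm diameter from 146 to 164 mm up, shoulder narrows to the neck below it; 0.2 to 0.4 kg; its base is slightly uneven, so it may lean by 2 degrees. Origin: centre of the underside, z up. The two small bottles are alike.
- can_1: drink can, standing; 53 mm diameter, 134 mm tall, straight sides; 0.2 to 0.35 kg. Origin: centre of the underside, z up. The two cans are alike.
- can_2: drink can, standing; 53 mm diameter, 134 mm tall, straight sides; 0.2 to 0.35 kg. Origin: centre of the underside, z up. The two cans are alike.
- large_bottle: large green drink bottle with a black cap, 79 mm diameter, 205 mm tall, always at the right of the other goods. It does not belong in the crate: leave it standing. Origin: centre of the underside, z up.
- spice_jar: slim white spice jar with a dark lid, 44 mm diameter, 96 mm tall, smaller than the cans. It does not belong in the crate: leave it standing. Origin: centre of the underside, z up.
- food_tin: squat food tin, 76 mm diameter, 58 mm tall. It does not belong in the crate: leave it standing. Origin: centre of the underside, z up.
Things that resemble listed ones, but are neither listed nor needed, are in the scene too. Leave any orange look-alike of the can_2 alone.

How it is judged:
By the outcome, as a careful person would: the job done as asked, in the order asked, and still so for the second after the job is handed in, with the robot touching nothing.
It also fails if it takes over 99 s, if anything falls off the work surface, if the arm or the gripper's body presses on something with over 40 N, if the wrist force passes 120 N, or if a joint passes its speed limit or range.

### The arm

A 7-joint arm with a two-finger parallel gripper is mounted at the origin on a cart in front of the work surface, level with it; the furniture and walls round the work are solid. World frame = base frame: x ahead of the robot, y to its left, z up, the work surface at z = 0. Lengths are in m, angles in rad, forces in N, time in s.
With the tool pointing down it reaches from about 0.425 to 0.925 m from the base axis. Payload 6.8 kg.
Tool frame: the origin (TCP) lies midway between the tips of the shut fingers; the grasp point (between the pads) lies 19 mm behind it; z points along the fingers, y is the line along which they close (so a half turn about z gives the same grasp; the last joint's range is limited). The gripper opens to 85 mm and grips with 20 to 120 N. Pads are 22 mm wide; open, the fingers measure 114 mm over their backs; the gripper's body (76 mm by 85 mm) begins 54 mm behind the grasp point. The pads swing forward as they close: fully open they stand 13 mm farther back than shut.
Start: joints at [-1.41, 0.477, 0.022, 1.555, -0.011, 1.109, -0.083], TCP at [0.179, 0.651, 0.206] pointing down, gripper open.
Joint ranges: [-2.96, 2.96], [-0.34, 2.1], [-1.41, 1.46], [0.24, 2.44], [-1.37, 4.51], [0.17, 1.92], [-2.96, 2.96]. Speed limits (rad/s): [2.39, 2.39, 3.14, 3.14, 3.14, 3.14, 3.14].

### API

Orientations are given as a rotation vector (axis times angle).
In Python, from bench import r gives the robot as it stands. The module is installed in compiled form; this text tells all that it offers.
- The arm moves only by the tool apply_moves, never from a script. Its argument "rows" is a list of rows, each a list of 6 numbers: the shift along the tool's x, y, z scaled (see below), then the turn, a rotation vector about the tool's x, y, z scaled (see below). A call has 1 to 5 rows; each row is the pose to reach, as a shift and turn from the pose commanded when the call began, along the tool's axes at that moment; what a row does not reach only later rows make up. The controller multiplies each number of a shift by 0.25 m and each number of a turn by 90 degrees. A row lasts 1/8 s, in which the tool goes at most 62.5 mm and 10.7 degrees, less where a joint would pass 70% of its speed; a pose out of reach is approached as far as the arm can. A call with a number of a shift or a turn outside -1 to 1 is refused whole. A call with a gripper value outside its range is refused whole. "claw" is the opening, from 0 (shut) to 1 (fully open), set as the call begins (left out, the last holds). The fingers move at their own pace and stop on an object; "newtons" is the grip in N (left out, the last holds). Time passes only in rows, so rows that repeat a pose let the fingers close. It gives the time, the measured TCP pose, the force, the opening and the grip force at its end, in the units of the state.
- r.get_obs(): the state, without advancing time (a new reading comes with each control period).
- r.grab_frame(name): name is "scene" or "top" or "wrist"; returns a dict with "pixels" (384x512x3 uint8, red, green, blue), "intrinsics" (3x3 intrinsics, pixels), "eye" and "attitude" of the camera in the world. Camera axes: x right, y up, looking along -z (the intrinsics and any distortion apply to the point x, -y, -z); pixel columns grow to the right and rows downward; lengths in m; the calibration is good to about 2 mm. A picture is of the moment at which its call begins. There is no depth.
- r.hand_in(): hands the job in; it is judged then, once.
Trained networks look in a picture, given as the dict that the camera call returned (one of the last four; its "shot" number tells which), for a name from the list of things; names that differ only in an ending like _2 or _b are one class to them, and where a whole thing is asked for, a point or a joint stands for the part that bears it (a point fixed in the world has none). Each returns a list of dicts, best first, with "conf" (0 to 1); they miss things now and then, are a little off and sometimes report something else, mostly with a low value. They report only what shows in the picture. A call takes as long as a camera call. They do not tell look-alikes from the thing itself.
- r.search_frame(picture, thing): "rect" ([left, top, width, height] in pixels, round what is visible of it).
- r.outline_of(picture, thing): "pixels" (384x512 bool, what is visible of it) and "rect" ([left, top, width, height] in pixels, round what is visible of it).
- r.landmark_of(picture, thing): "point" ([column, row] in pixels: a listed point, or the origin of a listed thing).
The state is a dict: "clock": time; "joints": joint angles; "qvel": joint speeds; "tau": joint torques, N m; "tcp_pos": TCP position; "orientation": TCP orientation; "contact_force": force on the tool from outside, world axes, zero at the start; "moment": the same for the moment, N m; "grip_width": finger opening in m; "gripper_force": force on a finger pad.
Only numpy, scipy, OpenCV 4.12 (cv2) and the standard library are available. Lean on these libraries where they do the work, as an engineer would, in place of code of your own. Each camera call takes 0.05 s, during which the arm holds its last target. There are 200 camera calls.

## Working session

There is one attempt and no reset: what is moved stays moved. The work goes in short steps, Python scripts to look and compute and a tool call to move; the robot and the scene stay as the last step left them, time stands still between calls to the robot, and variables do not carry over. Pictures are saved under pics/ and viewed, at most 14 in all, crops included, and the job is handed in when it is done.

Besides the shell and the picture viewer there is one more tool, called as a command line: name --pt "numbers of a row" for each row, then --argument value for the rest. apply_moves: Moves the arm, as the interface text tells. Its arguments: {"type":"object","properties":{"rows":{"type":"array","items":{"type":"array","items":{"type":"number"}}},"claw":{"type":"number"},"newtons":{"type":"number"}},"required":["rows"]}

```bash
mkdir -p pics && python3 - <<'E'
from bench import r
import cv2,numpy as np
o=r.get_obs();print({k:np.round(v,3) for k,v in o.items()})
for n in("scene","top"):
    p=r.grab_frame(n);cv2.imwrite(f"pics/{n}0.png",p["pixels"][:,:,::-1])
    print(n,p["intrinsics"],p["eye"],p["attitude"],p.keys())
    for t in("crate","bottle_1","can_1","large_bottle","spice_jar","food_tin"):
        for d in r.search_frame(p,t):print(t,np.round(d["rect"],1),round(d["conf"],2))
        if t=="crate":
            for d in r.landmark_of(p,t):print(t,np.round(d["point"],1),round(d["conf"],2))
E
```

```text
{'clock': np.float64(0.0), 'joints': array([-1.41 ,  0.478,  0.022,  1.556, -0.012,  1.109, -0.083]), 'qvel': array([-0.001,  0.002,  0.   ,  0.002,  0.   , -0.001,  0.   ]), 'tau': array([ 1.0000e-03, -5.9645e+01,  1.6080e+00, -2.8120e+01,  1.3000e-02,
        9.0000e-03,  0.0000e+00]), 'tcp_pos': array([0.179, 0.65 , 0.205]), 'orientation': array([-4.210e-01, -3.113e+00,  3.000e-03]), 'contact_force': array([ 0.58 , -0.041,  0.395]), 'moment': array([ 0.016, -0.007,  0.03 ]), 'gripper_force': np.float64(0.0), 'grip_width': np.float64(0.085)}
scene [[398.37852969   0.         264.43309313]
 [  0.         398.37852969 192.48042792]
 [  0.           0.           1.        ]] [ 0.07076057 -0.66899518  0.74788152] [ 0.81506307 -0.28652901 -0.58867494] dict_keys(['pixels', 'intrinsics', 'eye', 'attitude', 'shot'])
crate [155.8 126.9  74.5  60.8] 0.66
crate [191.1 165.6] 0.69
crate [276.6 211. ] 0.51
bottle_1 [277.9 234.3  35.   63.6] 0.92
bottle_1 [264.7 167.7  20.8  46.9] 0.67
bottle_1 [212.3 159.5  27.3  55.2] 0.59
can_1 [301.3 199.6  23.6  49.4] 0.84
can_1 [335.5 187.1  28.2  52.6] 0.79
can_1 [263.2 167.   23.   48.7] 0.75
large_bottle [355.1 213.6  45.8  80. ] 0.59
spice_jar [312.  176.9  22.1  32.7] 0.85
food_tin [243.1 217.7  27.6  40.1] 0.63
top [[408.13189542   0.         258.33882762]
 [  0.         408.13189542 188.05817542]
 [  0.           0.           1.        ]] [ 0.32300323 -0.01774889  1.13011764] [ 0.16449013 -0.17523415 -1.59435734] dict_keys(['pixels', 'intrinsics', 'eye', 'attitude', 'shot'])
crate [116.2 171.7  96.1  99.7] 0.93
crate [170.2 223.5] 0.64
bottle_1 [226.6 213.2  29.3  26.6] 0.88
bottle_1 [342.8 208.6  38.1  32.3] 0.72
can_1 [321.3 132.9  27.8  31.7] 0.88
can_1 [312.7 172.4  30.9  27.6] 0.81
can_1 [264.8 170.3  20.6  25.2] 0.71
large_bottle [363.9 150.   50.2  38.5] 0.78
spice_jar [288.6 135.4  16.1  28.9] 0.91
food_tin [282.6 209.3  34.   29.8] 0.7
```

```bash
python3 - <<'E'
import cv2
a=cv2.imread("pics/scene0.png")[100:320,130:430];cv2.imwrite("pics/s1.png",cv2.resize(a,None,fx=2.6,fy=2.6,interpolation=cv2.INTER_CUBIC))
a=cv2.imread("pics/top0.png")[95:305,90:430];cv2.imwrite("pics/t1.png",cv2.resize(a,None,fx=2.3,fy=2.3,interpolation=cv2.INTER_CUBIC))
E
```

```text
(no output)
```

View pics/s1.png

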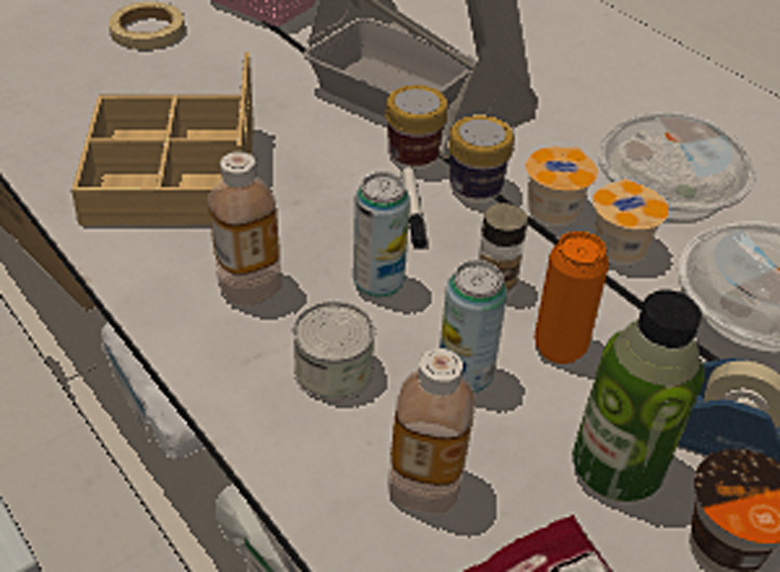

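View pics/t1.png

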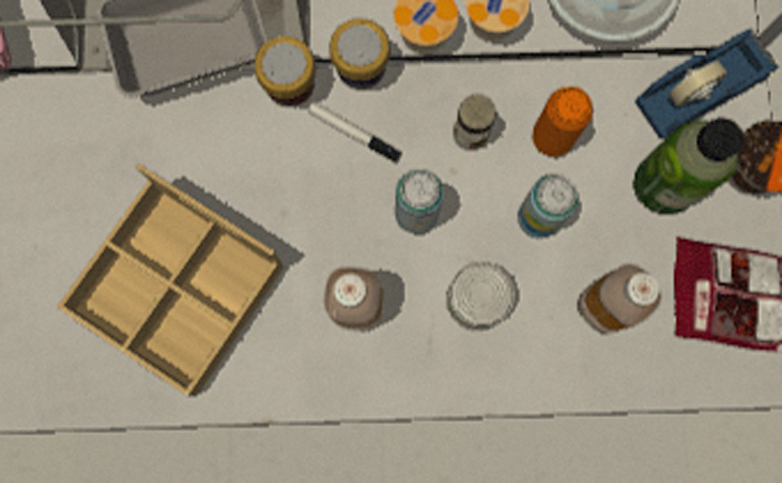

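Scene crop: crate at left (scene ≈190,160) with the tall wall on its right. The candidates, in full scene-image pixels:
- **White-capped bottles:** (225,190) and (296,265). Only these two have white caps.
- **Blue cans:** (277,190) and (312,225).
- **Can look-alike:** orange can (350,213), to be left alone.
- **Other goods:** green bottle (378,255), spice jar (324,193), tin (258,235).

In the top image the caps are at (243,221) and (370,220), and the blue can lids at (273,177) and (331,179). The orange can is at (338,140).

```bash
cat > h.py <<'E'
from bench import r
import cv2,numpy as np
from scipy.spatial.transform import Rotation as R
from scipy.optimize import minimize
def proj(p,X):
    c=R.from_rotvec(p["attitude"]).inv().apply(np.atleast_2d(X)-p["eye"])*[1,-1,-1]
    u=c@p["intrinsics"].T
    return u[:,:2]/u[:,2:]
def backproj(p,uv,z):
    d=np.linalg.inv(p["intrinsics"])@[uv[0],uv[1],1]*[1,-1,-1]
    d=R.from_rotvec(p["attitude"]).apply(d); return p["eye"]+d*(z-p["eye"][2])/d[2]
def cyl(d,z0,z1):
    a=np.linspace(0,2*np.pi,32,endpoint=False)
    return np.vstack([np.c_[d/2*np.cos(a),d/2*np.sin(a),0*a+z] for z in(z0,z1)])
def box(x0,x1,y0,y1,z0,z1): return np.array([[x,y,z] for x in(x0,x1) for y in(y0,y1) for z in(z0,z1)])
PARTS={"can_1":[cyl(.053,0,.134)],
 "bottle_1":[cyl(.062,0,.105),np.vstack([cyl(.062,.105,.106),cyl(.032,.146,.164)])],
 "crate":[box(-.093,.093,-.093,.093,0,.05),box(.087,.093,-.093,.093,0,.11)],
 "large_bottle":[cyl(.079,0,.14),np.vstack([cyl(.079,.14,.141),cyl(.04,.18,.205)])],
 "spice_jar":[cyl(.044,0,.096)],"food_tin":[cyl(.076,0,.058)]}
def render(p,thing,x):
    m=np.zeros((384,512),np.uint8); c,s=np.cos(x[2]),np.sin(x[2]); M=np.array([[c,-s,0],[s,c,0],[0,0,1]])
    for P in PARTS[thing]:
        h=cv2.convexHull((proj(p,P@M.T+[x[0],x[1],x[3] if len(x)>3 else 0])*16).astype(np.int32))
        cv2.fillConvexPoly(m,h,255,cv2.LINE_AA,4)
    return m/255.
def fit(views,thing,x0):
    """views: list of (picture, mask); pose x,y,yaw by blurred silhouette match"""
    b=lambda m:cv2.GaussianBlur(m.astype(float),(0,0),2)
    T=[b(m) for _,m in views]
    f=lambda x:sum(((b(render(p,thing,[x[0],x[1],x[2] if thing=="crate" else 0]))-t)**2).sum() for (p,_),t in zip(views,T))
    S=np.array([x0]+[np.add(x0,d) for d in([.015,0,0],[0,.015,0],[0,0,.15])]) 
    return minimize(f,x0,method="Nelder-Mead",options=dict(initial_simplex=S,xatol=2e-4,fatol=.1))
E
cat > loc.py <<'E'
from h import *
ps=[r.grab_frame("top"),r.grab_frame("scene")]
for t in PARTS:
    O=[r.outline_of(p,t) for p in ps]
    for o in O[0]:
        if o["conf"]<.4: continue
        v,u=np.nonzero(o["pixels"]); x0=[*backproj(ps[0],(u.mean(),v.mean()),.04)[:2],-.6 if t=="crate" else 0]
        if t=="crate": x0[2]=np.arctan2(*(backproj(ps[0],(190,190),.05)-backproj(ps[0],(152,234),.05))[1::-1])
        a=fit([(ps[0],o["pixels"])],t,x0); 
        # matching scene outline
        g=proj(ps[1],[*a.x[:2],.05])[0]; best=None
        for q in O[1]:
            m=q["pixels"]; w,k=np.nonzero(m)
            if len(k) and abs(k.mean()-g[0])<12 and abs(w.mean()-g[1])<15: best=q;break
        out=[t,round(o["conf"],2),"top",a.x.round(4),round(a.fun)]
        if best is not None:
            c=fit([(ps[1],best["pixels"])],t,a.x); d=fit([(ps[0],o["pixels"]),(ps[1],best["pixels"])],t,a.x)
            out+=["scene",c.x.round(4),round(c.fun),"both",d.x.round(4),round(d.fun)]
        print(*out)
E
python3 loc.py
```

```text
can_1 0.72 top [ 0.5568 -0.2129  0.0325] 19 scene [ 0.5655 -0.2088 -0.1487] 168 both [ 0.559  -0.2138  0.0957] 202
can_1 0.64 top [ 0.5661 -0.064  -0.0055] 28 scene [ 0.5691 -0.0648  0.0503] 56 both [ 0.5687 -0.0646  0.0561] 88
bottle_1 0.79 top [ 0.4492 -0.2881  0.0253] 2 scene [ 0.4505 -0.2867  0.0136] 29 both [ 0.4494 -0.2879  0.1272] 32
bottle_1 0.61 top [0.4579 0.0123 0.0748] 3 scene [0.4579 0.0129 0.1248] 24 both [0.4579 0.0126 0.1151] 27
crate 0.95 top [ 0.4849  0.2271 -0.6026] 16 scene [ 0.4869  0.2309 -0.5888] 351 both [ 0.4848  0.2278 -0.5964] 377
large_bottle 0.6 top [ 0.5956 -0.3733 -0.0086] 25 scene [ 0.6006 -0.372  -0.0239] 94 both [ 0.5967 -0.3738  0.0286] 130
spice_jar 0.85 top [ 0.668  -0.1367  0.06  ] 16 scene [ 0.6818 -0.1268 -0.2229] 111 both [ 0.6708 -0.1358  0.084 ] 147
spice_jar 0.49 top [ 0.5615 -0.2164  0.0942] 27
food_tin 0.72 top [ 0.4609 -0.1337  0.0374] 10 scene [ 0.4626 -0.1331  0.1468] 11 both [ 0.4615 -0.1339  0.1432] 22
```

```bash
cat > plan.py <<'E'
# python3 plan.py "x,y,z,speed" ...  -> rows for apply_moves, from the measured pose
import sys
from h import *
def plan(wps):
    o=r.get_obs(); p=np.array(o["tcp_pos"]); M=R.from_rotvec(o["orientation"])
    up=R.from_rotvec([-.4211*np.pi/3.1414,-3.1131*np.pi/3.1414,0]); off=(M.inv()*up).as_rotvec()
    print("t",round(float(o["clock"]),2),"tcp",p.round(4),"ang_err_deg",np.degrees(off).round(2),"F",np.round(o["contact_force"],1),"w",round(float(o["grip_width"]),4),round(float(o["gripper_force"]),1))
    pts=[]; q=p
    for w in wps:
        t=np.array(w[:3]); n=max(2,int(np.ceil(1.3*np.linalg.norm(t-q)/w[3]*8)))
        s=np.arange(1,n+1)/n; s=.6*s+.4*(3*s**2-2*s**3)
        pts+=[q+(t-q)*k for k in s]; q=t
    c=p
    for i in range(0,len(pts),5):
        d=np.array([M.inv().apply(x-c)/.25 for x in pts[i:i+5]]).round(3)
        print([[*map(float,k),0,0,0] for k in d]); c=c+M.apply(d[-1]*.25)
if __name__=="__main__": plan([[float(k) for k in a.split(",")] for a in sys.argv[1:]])
E
python3 plan.py .40,.40,.205,.42 .458,.0125,.205,.42
python3 - <<'E'
from h import *
p=r.grab_frame("scene");im=p["pixels"][:,:,::-1].copy();im=cv2.resize(im,None,fx=3,fy=3,interpolation=cv2.INTER_CUBIC)
for t,x in(("can_1",(.559,-.2135,0)),("can_1",(.568,-.0645,0)),("bottle_1",(.4493,-.288,0)),("bottle_1",(.458,.0125,0))):
    m=cv2.resize(render(p,t,x),None,fx=3,fy=3);cs,_=cv2.findContours((m>.5).astype(np.uint8),0,2);cv2.drawContours(im,cs,-1,(255,0,255),1)
c,s=np.cos(-.6),np.sin(-.6)
for a in(.045,-.045):
    for b in(.045,-.045):
        q=proj(p,[.485+c*a-s*b,.2275+s*a+c*b,.006])[0];cv2.circle(im,tuple((q*3).astype(int)),4,(0,0,255),-1)
cv2.imwrite("pics/chk.png",im[330:920,430:1130])
E
```

```text
t 1.5 tcp [0.1793 0.6508 0.2061] ang_err_deg [-0. -0.  0.] F [-0.9  0.7  0.1] w 0.0853 0.0
[[-0.09, -0.059, 0.0, 0, 0, 0], [-0.205, -0.135, 0.001, 0, 0, 0], [-0.339, -0.222, 0.001, 0, 0, 0], [-0.484, -0.318, 0.002, 0, 0, 0], [-0.633, -0.415, 0.003, 0, 0, 0]]
[[-0.145, -0.095, 0.0, 0, 0, 0], [-0.279, -0.183, 0.001, 0, 0, 0], [-0.395, -0.259, 0.001, 0, 0, 0], [-0.485, -0.318, 0.001, 0, 0, 0], [-0.53, -0.42, 0.001, 0, 0, 0]]
[[-0.057, -0.129, 0.0, 0, 0, 0], [-0.124, -0.279, 0.0, 0, 0, 0], [-0.197, -0.443, 0.0, 0, 0, 0], [-0.272, -0.614, 0.0, 0, 0, 0], [-0.348, -0.785, 0.0, 0, 0, 0]]
[[-0.073, -0.164, 0.0, 0, 0, 0], [-0.139, -0.314, 0.0, 0, 0, 0], [-0.197, -0.443, 0.0, 0, 0, 0], [-0.242, -0.545, 0.0, 0, 0, 0]]
```

View pics/chk.png

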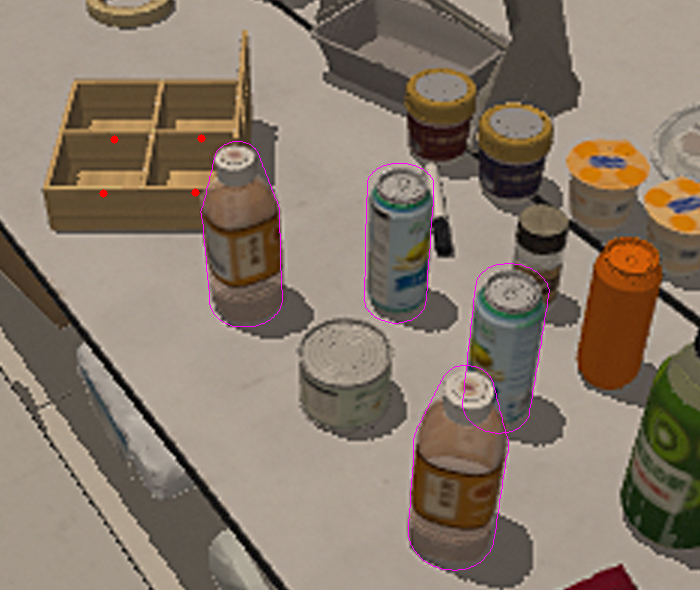

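The close crop confirms the choice. The fitted outlines sit on the two white-capped bottles (crop ≈240,235 and 460,465) and the two blue cans (400,245 and 507,345). The orange can (620,315) is excluded.

apply_moves --pt "-0.09 -0.059 0 0 0 0" --pt "-0.205 -0.135 0.001 0 0 0" --pt "-0.339 -0.222 0.001 0 0 0" --pt "-0.484 -0.318 0.002 0 0 0" --pt "-0.633 -0.415 0.003 0 0 0" --claw 1 --newtons 50

```text
clock: 2.17
tcp_pos: [0.3051, 0.5078, 0.2055]
orientation: [0.42, 3.113, 0.001]
contact_force: [0.8, -0.4, 0.1]
grip_width: 0.0855
gripper_force: 0.0
```

apply_moves --pt "-0.145 -0.095 0 0 0 0" --pt "-0.279 -0.183 0.001 0 0 0" --pt "-0.395 -0.259 0.001 0 0 0" --pt "-0.485 -0.318 0.001 0 0 0" --pt "-0.53 -0.42 0.001 0 0 0"

```text
clock: 2.8
tcp_pos: [0.4054, 0.3716, 0.2052]
orientation: [0.423, 3.112, 0.001]
contact_force: [-0.3, -0.2, -0.1]
grip_width: 0.0855
gripper_force: 0.0
```

apply_moves --pt "-0.057 -0.129 0 0 0 0" --pt "-0.124 -0.279 0 0 0 0" --pt "-0.197 -0.443 0 0 0 0" --pt "-0.272 -0.614 0 0 0 0" --pt "-0.348 -0.785 0 0 0 0"

```text
clock: 3.42
tcp_pos: [0.4361, 0.1586, 0.2054]
orientation: [0.421, 3.113, 0.001]
contact_force: [0.3, -0.7, -0.6]
grip_width: 0.0853
gripper_force: 0.0
```

apply_moves --pt "-0.073 -0.164 0 0 0 0" --pt "-0.139 -0.314 0 0 0 0" --pt "-0.197 -0.443 0 0 0 0" --pt "-0.242 -0.545 0 0 0 0" --pt "-0.242 -0.545 0 0 0 0"

```text
clock: 4.05
tcp_pos: [0.4582, 0.0105, 0.2054]
orientation: [0.428, 3.112, -0.0]
contact_force: [-0.3, 0.7, -0.1]
grip_width: 0.0855
gripper_force: 0.0
```

```bash
python3 plan.py .458,.0125,.205,.3 && python3 - <<'E'
from h import *
p=r.grab_frame("wrist");cv2.imwrite("pics/w1.png",p["pixels"][:,:,::-1])
print(p["eye"],p["attitude"],p["intrinsics"][0]);print(proj(p,[[.458,.0125,.164],[.458,.0125,0]]))
for d in r.outline_of(p,"bottle_1"):print(d["rect"],d["conf"])
E
```

```text
t 4.05 tcp [0.4582 0.0105 0.2054] ang_err_deg [-0.    0.03 -0.24] F [-0.3  0.7 -0.1] w 0.0855 0.0
[[0.001, 0.004, 0.001, 0, 0, 0], [0.003, 0.008, 0.001, 0, 0, 0]]
[0.3921813  0.03000255 0.37345294] [-0.23814228 -0.1804513   1.28875624] [281.56265218   0.         252.18252005]
[[253.36594691 205.50975501]
 [252.88483647 167.69245811]]
[0.0, 197.4, 69.9, 78.4] 0.95
[220.8, 150.5, 69.3, 75.1] 0.9
```

View pics/w1.png

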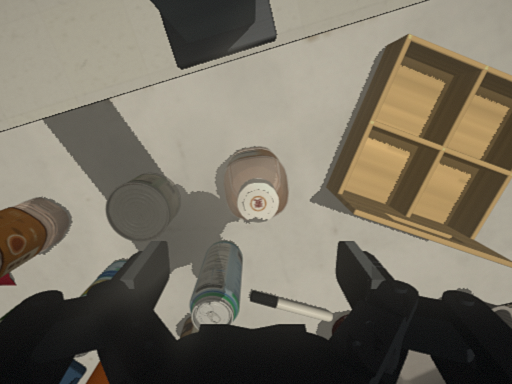

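The wrist view shows the bottle's cap at about (258,203) between the fingers (tips ≈167 and 345, row 250). The crate is at right, tin at (142,207), and a blue can at (218,290).

```bash
python3 - <<'E'
from h import *
p=r.grab_frame("wrist");g=cv2.cvtColor(p["pixels"],cv2.COLOR_RGB2HSV);m=((g[:,:,1]<45)&(g[:,:,2]>190)).astype(np.uint8)
n,l,s,c=cv2.connectedComponentsWithStats(m[170:240,225:295])
for i in range(1,n):
    if s[i,4]>100:
        q=s[i,:2]+s[i,2:4]/2+[225,170];print(s[i],q,backproj(p,q,.163))
E
python3 plan.py .457,.0135,.205,.2 .457,.0135,.134,.15
```

```text
[ 11  14  39  36 792] [255.5 202. ] [0.45572603 0.01742868 0.163     ]
t 4.2 tcp [0.458  0.0136 0.2051] ang_err_deg [ 0.03 -0.01  0.07] F [-0.7  0.1 -0.3] w 0.0856 0.0
[[0.002, -0.001, 0.0, 0, 0, 0], [0.004, -0.001, 0.001, 0, 0, 0], [0.004, -0.001, 0.046, 0, 0, 0], [0.004, -0.001, 0.109, 0, 0, 0], [0.004, -0.001, 0.176, 0, 0, 0]]
[[-0.0, -0.001, 0.063, 0, 0, 0], [-0.0, -0.001, 0.109, 0, 0, 0]]
```

apply_moves --pt "0.004 0.004 0.04 0 0 0" --pt "0.004 0.004 0.1 0 0 0" --pt "0.004 0.004 0.17 0 0 0" --pt "0.004 0.004 0.24 0 0 0" --pt "0.004 0.004 0.284 0 0 0"

```text
clock: 4.82
tcp_pos: [0.4564, 0.014, 0.1324]
orientation: [-0.42, -3.111, 0.001]
contact_force: [-0.0, -0.1, 0.2]
grip_width: 0.0854
gripper_force: 0.0
```

apply_moves --pt "0 0 0 0 0 0" --pt "0 0 0 0 0 0" --pt "0 0 0 0 0 0" --pt "0 0 0 0 0 0" --pt "0 0 0 0 0 0" --claw 0 --newtons 50

```text
clock: 5.45
tcp_pos: [0.4624, 0.014, 0.1381]
orientation: [0.421, 3.104, 0.005]
contact_force: [-1.0, -1.6, 25.8]
grip_width: 0.0002
gripper_force: 12.8
```

```bash
python3 plan.py .457,.0145,.27,.2 .5475,.239,.27,.3
```

```text
t 5.45 tcp [0.4624 0.014  0.1381] ang_err_deg [ 0.26  0.52 -0.03] F [-1.  -1.6 25.8] w 0.0002 12.8
[[0.002, -0.0, -0.057, 0, 0, 0], [0.004, -0.0, -0.132, 0, 0, 0], [0.007, -0.001, -0.219, 0, 0, 0], [0.01, -0.001, -0.309, 0, 0, 0], [0.012, -0.001, -0.396, 0, 0, 0]]
[[0.003, -0.0, -0.075, 0, 0, 0], [0.005, -0.0, -0.132, 0, 0, 0], [-0.004, 0.077, -0.131, 0, 0, 0], [-0.016, 0.177, -0.131, 0, 0, 0], [-0.029, 0.292, -0.13, 0, 0, 0]]
[[-0.014, 0.125, 0.0, 0, 0, 0], [-0.029, 0.253, 0.001, 0, 0, 0], [-0.043, 0.377, 0.002, 0, 0, 0], [-0.056, 0.493, 0.002, 0, 0, 0], [-0.068, 0.592, 0.003, 0, 0, 0]]
[[-0.008, 0.078, 0.0, 0, 0, 0]]
```

```bash
python3 - <<'E'
from h import *
p=r.grab_frame("wrist");cv2.imwrite("pics/w2.png",p["pixels"][:,:,::-1])
q=r.grab_frame("scene");cv2.imwrite("pics/s2.png",np.hstack([cv2.resize(q["pixels"][100:300,160:360,::-1],(400,400)),cv2.resize(p["pixels"][84:384,106:406,::-1],(400,400))]))
E
```

```text
(no output)
```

View pics/s2.png

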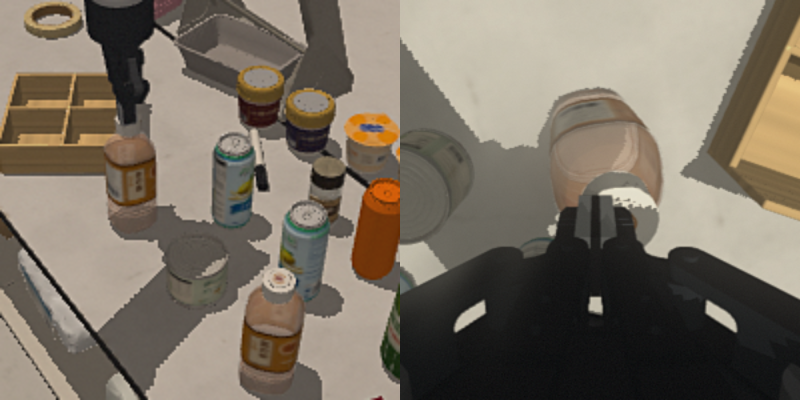

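The scene half shows the bottle still standing. The wrist half shows the fingers shut just beside the cap, on its +x side, so the grasp slipped off. I'll check the finger geometry before retrying.

```bash
python3 - <<'E'
from h import *
p=r.grab_frame("wrist");o=r.get_obs();M=R.from_rotvec(o["orientation"])
t=np.array(o["tcp_pos"]);print(o["joints"].round(3),t,p["eye"])
C=M.inv().apply(p["eye"]-t);A=M.inv()*R.from_rotvec(p["attitude"]);print("cam in tool",C,A.as_matrix().round(3))
print("tcp, grasp, pad corners",proj(p,t+M.apply([[0,0,0],[0,0,-.019],[.011,0,0],[-.011,0,0]])).round(1))
print("cap top/bot centre",proj(p,[[.4564,.0145,.164],[.4564,.0145,.146]]).round(1))
for d in r.outline_of(p,"bottle_1")[:2]:print(d["rect"],d["conf"])
top=r.grab_frame("top");cv2.imwrite("pics/t2.png",cv2.resize(top["pixels"][160:280,190:310,::-1],None,fx=4,fy=4))
for d in r.outline_of(top,"bottle_1")[:2]:
    v,u=np.nonzero(d["pixels"]);print(d["rect"],fit([(top,d["pixels"])],"bottle_1",[*backproj(top,(u.mean(),v.mean()),.04)[:2],0]).x)
E
```

```text
[-0.486  0.214  0.367  2.143 -0.108  0.792  1.25 ] [0.46219955 0.013826   0.13805814] [0.39461507 0.03278366 0.30558923]
cam in tool [ 0.0687118   0.00101406 -0.16814095] [[-0.     0.962  0.274]
 [ 1.     0.     0.   ]
 [ 0.     0.274 -0.962]]
tcp, grasp, pad corners [[250.6 226.5]
 [250.4 239.1]
 [250.6 210.3]
 [250.7 242.2]]
cap top/bot centre [[248.9 235.2]
 [249.1 222.8]]
[0.0, 213.0, 28.6, 55.6] 0.88
[218.2, 154.5, 86.4, 114.4] 0.62
[343.3, 210.4, 36.9, 28.3] [ 0.44811197 -0.28961312  0.03467494]
```

View pics/w2.png

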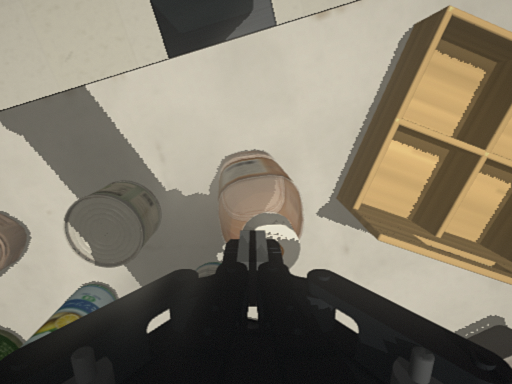

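```bash
python3 - <<'E'
from h import *
q=r.grab_frame("scene");o=r.get_obs();t=np.array(o["tcp_pos"])
im=cv2.resize(q["pixels"][90:230,170:280,::-1],None,fx=4,fy=4,interpolation=cv2.INTER_CUBIC)
for dz,c in((0,(0,0,255)),(.026,(0,255,0)),(.045,(255,0,0))):
    u=proj(q,t+[0,0,dz])[0];print(dz,u);cv2.circle(im,tuple(((u-[170,90])*4).astype(int)),3,c,-1)
cv2.imwrite("pics/s3.png",np.hstack([im[:440],cv2.imread("pics/t2.png")[:440,:340]]))
E
```

```text
0 [223.49423232 168.79313547]
0.026 [222.96652666 160.36418215]
0.045 [222.56896111 154.01393477]
```

View pics/s3.png

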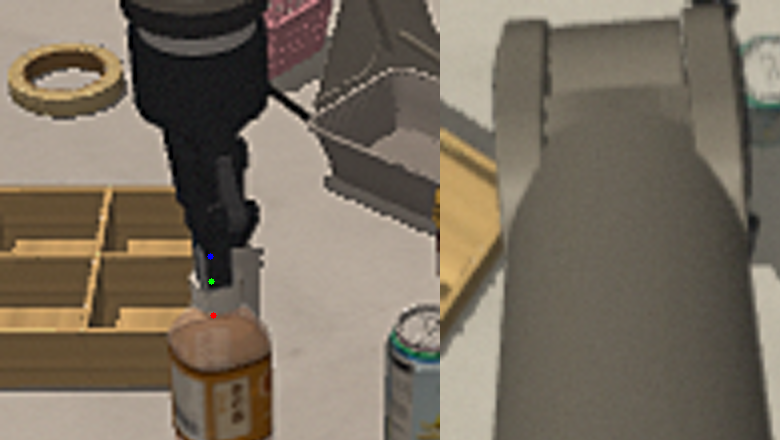

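The dark fingertips end at crop (215,290), near the +26 mm mark and on top of the cap. So the real tips sit about 26 mm behind the reported TCP. The wrist view of the open fingers gives the same offset: 170 px separation puts them about 26 mm closer. I'll raise, open and re-aim lower.

apply_moves --pt "0 0 -0.04 0 0 0" --pt "0 0 -0.1 0 0 0" --pt "0 0 -0.18 0 0 0" --pt "0 0 -0.24 0 0 0" --pt "0 0 -0.24 0 0 0"

```text
clock: 6.42
tcp_pos: [0.4581, 0.014, 0.1952]
orientation: [0.42, 3.111, 0.002]
contact_force: [0.3, 0.5, -0.3]
grip_width: -0.0002
gripper_force: 0.0
```

apply_moves --pt "0 0 0 0 0 0" --pt "0 0 0 0 0 0" --pt "0 0 0 0 0 0" --claw 1

```text
clock: 6.8
tcp_pos: [0.457, 0.0137, 0.1936]
orientation: [-0.421, -3.112, 0.001]
contact_force: [0.4, -0.6, -0.2]
grip_width: 0.0543
gripper_force: 0.0
```

```bash
python3 - <<'E'
from h import *
p=r.grab_frame("wrist");cv2.imwrite("pics/w3.png",p["pixels"][:,:,::-1]);o=r.get_obs();print(o["tcp_pos"],o["contact_force"],o["grip_width"],o["clock"])
M=R.from_rotvec(o["orientation"]);t=o["tcp_pos"]
for d in r.outline_of(p,"bottle_1"):
    v,u=np.nonzero(d["pixels"]);
    if d["conf"]>.5 and len(u): f=fit([(p,d["pixels"])],"bottle_1",[.457,.013,0]);print(d["rect"],d["conf"],f.x[:2],f.fun)
E
```

```text
[0.45705575 0.01373363 0.19367727] [ 0.66452267 -0.09582819  0.32063777] 0.061645842022542405 6.85
[217.6, 154.3, 68.0, 79.6] 0.98 [0.45805591 0.01431009] 135.4882144573756
[0.9, 200.9, 59.0, 77.2] 0.96 [0.42499165 0.02427742] 6613.375867084288
```

View pics/w3.png

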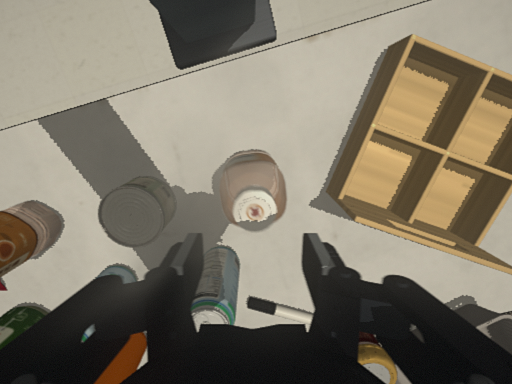

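The bottle still stands, with its fit at (0.458, 0.0143) and cap at pixel (254,207). The fingers are clear on both sides (tips ≈203 and 302).

apply_moves --pt "0 0.003 0.06 0 0 0" --pt "0 0.003 0.14 0 0 0" --pt "0 0.003 0.22 0 0 0" --pt "0 0.003 0.3 0 0 0" --pt "0 0.003 0.35 0 0 0"

```text
clock: 7.52
tcp_pos: [0.4566, 0.0144, 0.1049]
orientation: [-0.421, -3.111, 0.001]
contact_force: [-0.3, 0.9, 0.3]
grip_width: 0.0857
gripper_force: 0.0
```

apply_moves --pt "0 0 0 0 0 0" --pt "0 0 0 0 0 0" --pt "0 0 0 0 0 0" --pt "0 0 0 0 0 0" --pt "0 0 0 0 0 0" --claw 0 --newtons 50

```text
clock: 8.15
tcp_pos: [0.4583, 0.0143, 0.1075]
orientation: [0.421, 3.112, 0.001]
contact_force: [-0.2, -1.2, 6.3]
grip_width: 0.0395
gripper_force: 45.5
```

The width is 39.5 mm with some upward push, so the tips are on the shoulder. I'll open, raise 10 mm and regrip on the cap.

apply_moves --pt "0 0 0 0 0 0" --pt "0 0 0 0 0 0" --pt "0 0 -0.02 0 0 0" --pt "0 0 -0.045 0 0 0" --pt "0 0 -0.045 0 0 0" --claw 0.75

```text
clock: 8.78
tcp_pos: [0.458, 0.0146, 0.1185]
orientation: [0.421, 3.112, 0.001]
contact_force: [0.4, 0.8, 0.8]
grip_width: 0.0643
gripper_force: 0.0
```

apply_moves --pt "0 0 0 0 0 0" --pt "0 0 0 0 0 0" --pt "0 0 0 0 0 0" --pt "0 0 0 0 0 0" --claw 0

```text
clock: 9.28
tcp_pos: [0.4577, 0.0145, 0.118]
orientation: [0.421, 3.113, 0.0]
contact_force: [-0.5, -0.9, 4.9]
grip_width: 0.0303
gripper_force: 48.4
```

```bash
python3 - <<'E'
from h import *
p=r.grab_frame("wrist");q=r.grab_frame("scene");print({k:np.round(r.get_obs()[k],4) for k in("tcp_pos","contact_force","grip_width","gripper_force")})
cv2.imwrite("pics/c4.png",np.hstack([cv2.resize(q["pixels"][120:220,180:280,::-1],(400,400),interpolation=cv2.INTER_CUBIC),cv2.resize(p["pixels"][140:290,177:327,::-1],(400,400))]))
E
```

```text
{'tcp_pos': array([0.4577, 0.0145, 0.118 ]), 'contact_force': array([-0.8809, -0.3628,  5.9136]), 'grip_width': np.float64(0.0307), 'gripper_force': np.float64(48.3674)}
```

View pics/c4.png

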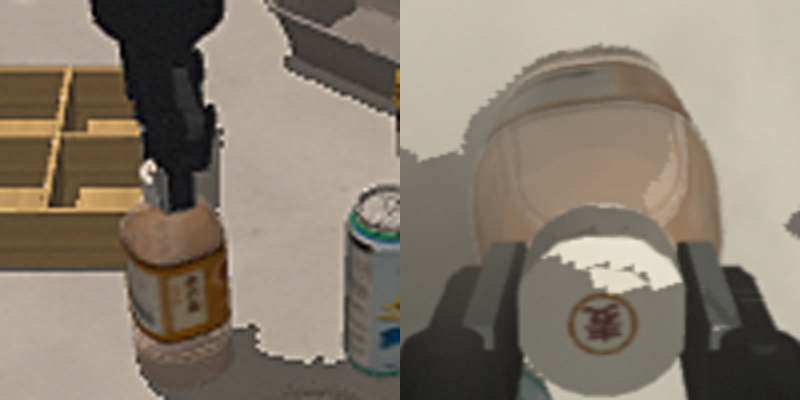

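The crop shows both fingers flanking the white cap (right half, cap ≈600,310), width 30.7 mm and about 48 N. The cap is gripped.

```bash
python3 plan.py .4577,.0145,.265,.25 .5475,.239,.265,.3
```

```text
t 9.38 tcp [0.4577 0.0145 0.118 ] ang_err_deg [ 0.01  0.01 -0.  ] F [-0.9 -0.4  5.9] w 0.0307 48.4
[[-0.0, 0.0, -0.063, 0, 0, 0], [-0.0, 0.0, -0.147, 0, 0, 0], [-0.0, 0.0, -0.244, 0, 0, 0], [-0.0, 0.0, -0.344, 0, 0, 0], [-0.0, 0.0, -0.441, 0, 0, 0]]
[[-0.0, 0.0, -0.084, 0, 0, 0], [-0.0, 0.0, -0.147, 0, 0, 0], [-0.009, 0.078, -0.147, 0, 0, 0], [-0.02, 0.177, -0.147, 0, 0, 0], [-0.033, 0.292, -0.147, 0, 0, 0]]
[[-0.014, 0.125, 0.0, 0, 0, 0], [-0.028, 0.253, 0.0, 0, 0, 0], [-0.042, 0.377, 0.0, 0, 0, 0], [-0.055, 0.493, 0.0, 0, 0, 0], [-0.066, 0.592, 0.0, 0, 0, 0]]
[[-0.009, 0.077, 0.0, 0, 0, 0]]
```

apply_moves --pt "0 0 -0.063 0 0 0" --pt "0 0 -0.147 0 0 0" --pt "0 0 -0.244 0 0 0" --pt "0 0 -0.344 0 0 0" --pt "0 0 -0.441 0 0 0"

```text
clock: 10.0
tcp_pos: [0.4565, 0.0144, 0.2279]
orientation: [-0.421, -3.111, 0.001]
contact_force: [0.6, 0.3, -4.0]
grip_width: 0.0308
gripper_force: 49.2
```

apply_moves --pt "0 0 -0.084 0 0 0" --pt "0 0 -0.147 0 0 0" --pt "-0.009 0.078 -0.147 0 0 0" --pt "-0.02 0.177 -0.147 0 0 0" --pt "-0.033 0.292 -0.147 0 0 0"

```text
clock: 10.62
tcp_pos: [0.4849, 0.085, 0.2637]
orientation: [-0.419, -3.112, 0.001]
contact_force: [0.1, 0.6, -4.0]
grip_width: 0.0307
gripper_force: 49.3
```

apply_moves --pt "-0.014 0.125 0 0 0 0" --pt "-0.028 0.253 0 0 0 0" --pt "-0.042 0.377 0 0 0 0" --pt "-0.055 0.493 0 0 0 0" --pt "-0.066 0.592 0 0 0 0"

```text
clock: 11.25
tcp_pos: [0.5395, 0.2246, 0.2629]
orientation: [-0.416, -3.111, 0.001]
contact_force: [-0.2, -0.0, -3.9]
grip_width: 0.0307
gripper_force: 49.3
```

apply_moves --pt "-0.009 0.077 0 0 0 0" --pt "-0.009 0.077 0 0 0 0" --pt "-0.009 0.077 0 0 0 0" --pt "-0.009 0.077 0 0 0 0"

```text
clock: 11.75
tcp_pos: [0.5473, 0.2378, 0.2649]
orientation: [-0.423, -3.113, 0.0]
contact_force: [0.7, -0.2, -3.5]
grip_width: 0.0306
gripper_force: 49.4
```

```bash
python3 - <<'E'
from h import *
p=r.grab_frame("wrist");q=r.grab_frame("scene");o=r.get_obs();print({k:np.round(o[k],4) for k in("tcp_pos","contact_force","grip_width","gripper_force","orientation")})
for c in(p,q):
  for d in r.outline_of(c,"crate")[:1]:
    m=d["pixels"];print(d["conf"],m.sum());v,u=np.nonzero(m)
  cv2.circle(c["pixels"],tuple(proj(c,[.5475,.239,.006])[0].astype(int)),2,(255,0,0),-1)
P=proj(p,[[.485+np.cos(-.6)*a-np.sin(-.6)*b,.2275+np.sin(-.6)*a+np.cos(-.6)*b,z] for a,b,z in((-.093,.093,.05),(-.093,-.093,.05),(.093,.093,.11),(.093,-.093,.11),(0,0,.05))])
for u in P: cv2.circle(p["pixels"],tuple(u.astype(int)),2,(255,0,255),-1)
cv2.imwrite("pics/c5.png",np.hstack([cv2.resize(q["pixels"][80:220,140:280,::-1],(384,384),interpolation=cv2.INTER_CUBIC),p["pixels"][:,60:460,::-1]]))
E
```

```text
{'tcp_pos': array([0.5474, 0.2381, 0.2651]), 'contact_force': array([ 0.1625,  0.6809, -4.6283]), 'grip_width': np.float64(0.0303), 'gripper_force': np.float64(49.3951), 'orientation': array([4.2290e-01, 3.1128e+00, 2.0000e-04])}
0.89 3250
```

View pics/c5.png

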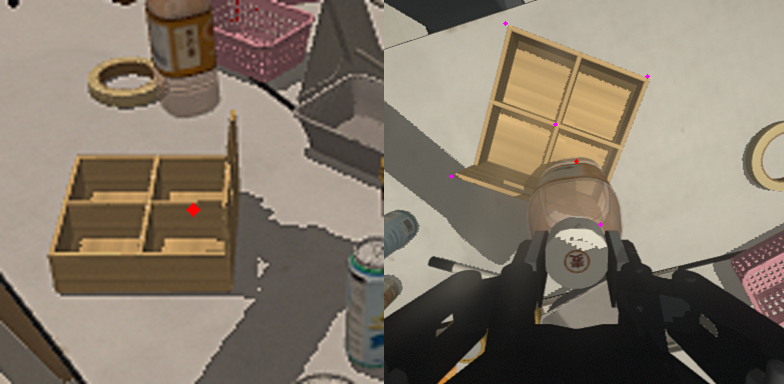

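Bottle hangs upright above the crate (wrist half: cap ≈578,260). My predicted crate corners are a few pixels off in the wrist view, e.g. (505,22) predicted against about (511,28) seen. I'll refit the crate by mask.

```bash
python3 - <<'E'
from h import *
from scipy.optimize import least_squares
q=r.grab_frame("scene");p=r.grab_frame("wrist")
d=r.outline_of(q,"crate")[:2]
for k in d: f=fit([(q,k["pixels"])],"crate",[.485,.2275,-.6]);print("scene",k["conf"],k["rect"],f.x.round(4),f.fun)
C=np.array([[-.093,.093,.05],[-.093,-.093,.05],[.093,-.093,.11],[.093,.093,.11]])
def W(x,P): c,s=np.cos(x[2]),np.sin(x[2]);return np.c_[x[0]+c*P[:,0]-s*P[:,1],x[1]+s*P[:,0]+c*P[:,1],P[:,2]]
print("predicted wrist",proj(p,W([.485,.2275,-.6],C)).round(1).tolist())
# wood colour mask corners in wrist, left part
h=cv2.cvtColor(p["pixels"],cv2.COLOR_RGB2HSV);m=((h[:,:,0]>12)&(h[:,:,0]<25)&(h[:,:,1]>70)).astype(np.uint8);m[:, :60]=0
n,l,s,c=cv2.connectedComponentsWithStats(m);i=1+np.argmax(s[1:,4]);v,u=np.nonzero(l==i);hull=cv2.convexHull(np.c_[u,v].astype(np.int32))[:,0]
ap=cv2.approxPolyDP(hull,3,True)[:,0];print("hull",ap.tolist())
o=r.outline_of(p,"bottle_1")
for k in o[:2]: print(k["conf"],k["rect"])
E
```

```text
scene 0.59 [156.7, 121.0, 71.6, 67.7] [ 0.4864  0.226  -0.5788] 33.013448893745846
scene 0.43 [311.2, 179.9, 23.9, 33.5] [ 1.186   2.0213 -0.3028] 350.0836031981936
predicted wrist [[323.3, 77.1], [180.7, 23.1], [127.1, 176.7], [276.1, 224.7]]
hull [[324, 79], [296, 235], [208, 236], [130, 176], [184, 25]]
0.98 [204.5, 159.9, 97.5, 131.0]
```

apply_moves --pt "0 0.004 0.06 0 0 0" --pt "0 0.007 0.14 0 0 0" --pt "0 0.007 0.24 0 0 0" --pt "0 0.007 0.34 0 0 0" --pt "0 0.007 0.43 0 0 0"

```text
clock: 12.78
tcp_pos: [0.5471, 0.2405, 0.1553]
orientation: [-0.421, -3.112, 0.001]
contact_force: [-0.3, 0.2, -3.5]
grip_width: 0.0304
gripper_force: 49.4
```

apply_moves --pt "0 0 0.05 0 0 0" --pt "0 0 0.09 0 0 0" --pt "0 0 0.11 0 0 0" --pt "0 0 0.118 0 0 0" --pt "0 0 0.118 0 0 0"

```text
clock: 13.4
tcp_pos: [0.5481, 0.2408, 0.1282]
orientation: [0.421, 3.113, 0.001]
contact_force: [-0.1, -0.1, -3.4]
grip_width: 0.0306
gripper_force: 49.4
```

apply_moves --pt "0 0 0.004 0 0 0" --pt "0 0 0.008 0 0 0" --pt "0 0 0.01 0 0 0" --pt "0 0 0.01 0 0 0"

```text
clock: 13.9
tcp_pos: [0.5478, 0.2406, 0.1253]
orientation: [-0.421, -3.113, 0.0]
contact_force: [-0.4, 0.1, -3.6]
grip_width: 0.0303
gripper_force: 49.4
```

apply_moves --pt "0 0 0.004 0 0 0" --pt "0 0 0.006 0 0 0" --pt "0 0 0.006 0 0 0"

```text
clock: 14.28
tcp_pos: [0.548, 0.2408, 0.1242]
orientation: [0.421, 3.113, 0.001]
contact_force: [-0.3, 0.1, -0.3]
grip_width: 0.0306
gripper_force: 49.9
```

apply_moves --pt "0 0 0.004 0 0 0" --pt "0 0 0.004 0 0 0" --pt "0 0 0.004 0 0 0"

```text
clock: 14.65
tcp_pos: [0.5486, 0.2409, 0.1242]
orientation: [0.421, 3.112, 0.002]
contact_force: [-0.8, -1.3, 6.6]
grip_width: 0.0305
gripper_force: 50.9
```

apply_moves --pt "0 0 -0.004 0 0 0" --pt "0 0 -0.004 0 0 0" --pt "0 0 -0.004 0 0 0" --pt "0 0 -0.004 0 0 0" --claw 0.7

```text
clock: 15.15
tcp_pos: [0.5478, 0.2407, 0.1237]
orientation: [-0.421, -3.113, 0.0]
contact_force: [0.3, 0.1, 0.8]
grip_width: 0.0599
gripper_force: 0.0
```

```bash
python3 plan.py .548,.2405,.215,.3 .49,.0,.215,.42 .4493,-.288,.205,.42
```

```text
t 15.15 tcp [0.5478 0.2407 0.1237] ang_err_deg [-0.01 -0.01  0.01] F [0.3 0.1 0.8] w 0.0599 0.0
[[-0.0, -0.0, -0.078, 0, 0, 0], [-0.0, -0.0, -0.183, 0, 0, 0], [-0.001, -0.0, -0.287, 0, 0, 0], [-0.001, -0.001, -0.365, 0, 0, 0], [-0.004, -0.107, -0.365, 0, 0, 0]]
[[-0.005, -0.141, -0.0, 0, 0, 0], [-0.01, -0.304, -0.0, 0, 0, 0], [-0.016, -0.473, -0.0, 0, 0, 0], [-0.021, -0.635, 0.0, 0, 0, 0], [-0.025, -0.776, 0.0, 0, 0, 0]]
[[-0.004, -0.107, 0.0, 0, 0, 0], [-0.017, -0.213, 0.004, 0, 0, 0], [-0.035, -0.352, 0.009, 0, 0, 0], [-0.056, -0.512, 0.014, 0, 0, 0], [-0.078, -0.684, 0.02, 0, 0, 0]]
[[-0.022, -0.171, 0.006, 0, 0, 0], [-0.043, -0.331, 0.012, 0, 0, 0], [-0.061, -0.47, 0.016, 0, 0, 0], [-0.075, -0.576, 0.02, 0, 0, 0]]
```

apply_moves --pt "0 0 -0.078 0 0 0" --pt "0 0 -0.183 0 0 0" --pt "0 0 -0.287 0 0 0" --pt "0 0 -0.365 0 0 0" --pt "-0.004 -0.107 -0.365 0 0 0" --claw 1

```text
clock: 15.78
tcp_pos: [0.5424, 0.2165, 0.2164]
orientation: [0.415, 3.111, 0.004]
contact_force: [0.1, -0.7, 0.1]
grip_width: 0.0855
gripper_force: 0.0
```

apply_moves --pt "-0.005 -0.141 0 0 0 0" --pt "-0.01 -0.304 0 0 0 0" --pt "-0.016 -0.473 0 0 0 0" --pt "-0.021 -0.635 0 0 0 0" --pt "-0.025 -0.776 0 0 0 0"

```text
clock: 16.4
tcp_pos: [0.4943, 0.0228, 0.2141]
orientation: [-0.424, -3.111, 0.001]
contact_force: [1.0, 0.8, 0.1]
grip_width: 0.0856
gripper_force: 0.0
```

apply_moves --pt "-0.004 -0.107 0 0 0 0" --pt "-0.017 -0.213 0.004 0 0 0" --pt "-0.035 -0.352 0.009 0 0 0" --pt "-0.056 -0.512 0.014 0 0 0" --pt "-0.078 -0.684 0.02 0 0 0"

```text
clock: 17.02
tcp_pos: [0.4676, -0.1461, 0.2092]
orientation: [-0.422, -3.112, -0.0]
contact_force: [0.8, -0.4, 0.6]
grip_width: 0.0853
gripper_force: 0.0
```

apply_moves --pt "-0.022 -0.171 0.006 0 0 0" --pt "-0.043 -0.331 0.012 0 0 0" --pt "-0.061 -0.47 0.016 0 0 0" --pt "-0.075 -0.576 0.02 0 0 0" --pt "-0.075 -0.576 0.02 0 0 0"

```text
clock: 17.65
tcp_pos: [0.4466, -0.2906, 0.2042]
orientation: [-0.429, -3.11, 0.001]
contact_force: [-0.0, 1.6, 0.6]
grip_width: 0.0854
gripper_force: 0.0
```

apply_moves --pt "0 0 0 0 0 0" --pt "0 0 0 0 0 0"

```text
clock: 17.9
tcp_pos: [0.4493, -0.2868, 0.2048]
orientation: [-0.419, -3.113, -0.001]
contact_force: [0.2, -0.1, 0.4]
grip_width: 0.0859
gripper_force: 0.0
```

```bash
python3 - <<'E'
from h import *
p=r.grab_frame("wrist")
for d in r.outline_of(p,"bottle_1"): print(d["conf"],d["rect"],fit([(p,d["pixels"])],"bottle_1",[.449,-.288,0]).x[:2].round(4))
s=r.grab_frame("scene")
for d in r.outline_of(s,"bottle_1"): print("scene",d["conf"],d["rect"],fit([(s,d["pixels"])],"bottle_1",[.548,.24,0]).x[:2].round(4))
cv2.imwrite("pics/c6.png",s["pixels"][:,:,::-1])
m=cv2.cvtColor(p["pixels"],cv2.COLOR_RGB2HSV);m=((m[:,:,1]<45)&(m[:,:,2]>190)).astype(np.uint8)[160:250,200:310]
n,l,st,c=cv2.connectedComponentsWithStats(m)
for i in range(1,n):
    if st[i,4]>100: q=st[i,:2]+st[i,2:4]/2+[200,160];print("cap",st[i],backproj(p,q,.16))
E
python3 plan.py .4493,-.288,.119,.2
```

```text
0.6 [214.2, 143.3, 72.4, 82.3] [ 0.4497 -0.2862]
scene 0.84 [197.8, 109.5, 23.1, 40.9] [0.5662 0.2721]
scene 0.78 [277.6, 235.0, 33.0, 63.8] [2.288 1.615]
cap [  23    0   87   90 3397] [ 0.45249767 -0.27488116  0.16      ]
cap [ 32  26  37  36 724] [ 0.44833438 -0.28691438  0.16      ]
t 18.1 tcp [ 0.4496 -0.2873  0.2051] ang_err_deg [ 0.01 -0.    0.07] F [-0.5  0.2  0.2] w 0.0856 0.0
[[0.0, -0.001, 0.056, 0, 0, 0], [0.0, -0.001, 0.131, 0, 0, 0], [0.0, -0.002, 0.213, 0, 0, 0], [0.0, -0.003, 0.289, 0, 0, 0], [0.0, -0.003, 0.344, 0, 0, 0]]
```

apply_moves --pt "0 0.001 0.056 0 0 0" --pt "0 0.001 0.131 0 0 0" --pt "0 0.001 0.213 0 0 0" --pt "0 0.001 0.289 0 0 0" --pt "0 0.001 0.346 0 0 0"

```text
clock: 18.73
tcp_pos: [0.4489, -0.2872, 0.117]
orientation: [-0.42, -3.112, -0.0]
contact_force: [0.1, -0.7, -0.6]
grip_width: 0.0855
gripper_force: 0.0
```

apply_moves --pt "0 0 0 0 0 0" --pt "0 0 0 0 0 0" --pt "0 0 0 0 0 0" --pt "0 0 0 0 0 0" --pt "0 0 0 0 0 0" --claw 0 --newtons 50

```text
clock: 19.35
tcp_pos: [0.4502, -0.2883, 0.1195]
orientation: [0.421, 3.111, -0.001]
contact_force: [0.6, -0.2, 5.9]
grip_width: 0.0303
gripper_force: 49.7
```

```bash
python3 plan.py .449,-.287,.265,.25 .47,-.07,.265,.35 .4976,.1655,.265,.35
```

```text
t 19.35 tcp [ 0.4502 -0.2883  0.1195] ang_err_deg [-0.02  0.12 -0.01] F [ 0.6 -0.2  5.9] w 0.0303 49.7
[[0.001, 0.0, -0.063, 0, 0, 0], [0.001, 0.001, -0.146, 0, 0, 0], [0.002, 0.001, -0.241, 0, 0, 0], [0.003, 0.002, -0.341, 0, 0, 0], [0.004, 0.003, -0.436, 0, 0, 0]]
[[0.0, 0.0, -0.083, 0, 0, 0], [0.001, 0.001, -0.146, 0, 0, 0], [0.017, 0.093, -0.146, 0, 0, 0], [0.038, 0.216, -0.146, 0, 0, 0], [0.063, 0.357, -0.146, 0, 0, 0]]
[[0.026, 0.146, -0.0, 0, 0, 0], [0.05, 0.287, -0.001, 0, 0, 0], [0.071, 0.41, -0.001, 0, 0, 0], [0.088, 0.503, -0.001, 0, 0, 0], [0.101, 0.589, -0.001, 0, 0, 0]]
[[0.017, 0.113, 0.0, 0, 0, 0], [0.037, 0.243, 0.0, 0, 0, 0], [0.059, 0.382, 0.0, 0, 0, 0], [0.08, 0.522, -0.0, 0, 0, 0], [0.1, 0.652, -0.0, 0, 0, 0]]
[[0.017, 0.113, -0.0, 0, 0, 0], [0.031, 0.199, -0.0, 0, 0, 0]]
```

apply_moves --pt "0 0 -0.063 0 0 0" --pt "0 0 -0.146 0 0 0" --pt "0 0 -0.241 0 0 0" --pt "0 0 -0.341 0 0 0" --pt "0 0 -0.436 0 0 0"

```text
clock: 19.98
tcp_pos: [0.4487, -0.2873, 0.2286]
orientation: [-0.421, -3.112, -0.001]
contact_force: [0.0, 0.4, -3.2]
grip_width: 0.0302
gripper_force: 50.2
```

apply_moves --pt "0 0 -0.083 0 0 0" --pt "0.001 0.001 -0.146 0 0 0" --pt "0.017 0.093 -0.146 0 0 0" --pt "0.038 0.216 -0.146 0 0 0" --pt "0.063 0.357 -0.146 0 0 0"

```text
clock: 20.6
tcp_pos: [0.4573, -0.1967, 0.2641]
orientation: [-0.423, -3.112, 0.0]
contact_force: [0.3, -0.4, -3.4]
grip_width: 0.0299
gripper_force: 50.3
```

apply_moves --pt "0.026 0.146 0 0 0 0" --pt "0.05 0.287 0 0 0 0" --pt "0.071 0.41 0 0 0 0" --pt "0.088 0.503 0 0 0 0" --pt "0.101 0.589 0 0 0 0"

```text
clock: 21.22
tcp_pos: [0.4721, -0.0478, 0.264]
orientation: [-0.42, -3.112, 0.0]
contact_force: [1.4, -0.0, -3.5]
grip_width: 0.0301
gripper_force: 50.3
```

apply_moves --pt "0.017 0.113 0 0 0 0" --pt "0.037 0.243 0 0 0 0" --pt "0.059 0.382 0 0 0 0" --pt "0.08 0.522 0 0 0 0" --pt "0.1 0.652 0 0 0 0"

```text
clock: 21.85
tcp_pos: [0.4914, 0.116, 0.264]
orientation: [-0.421, -3.112, 0.001]
contact_force: [0.6, 0.0, -3.5]
grip_width: 0.03
gripper_force: 50.3
```

apply_moves --pt "0.017 0.113 0 0 0 0" --pt "0.031 0.199 0 0 0 0" --pt "0.031 0.199 0 0 0 0" --pt "0.031 0.199 0 0 0 0"

```text
clock: 22.35
tcp_pos: [0.4976, 0.1637, 0.264]
orientation: [-0.423, -3.113, 0.002]
contact_force: [0.0, -0.5, -3.6]
grip_width: 0.0302
gripper_force: 50.3
```

```bash
python3 plan.py .4976,.1655,.1325,.17
```

```text
t 22.35 tcp [0.4976 0.1637 0.264 ] ang_err_deg [-0.07 -0.02 -0.06] F [ 0.  -0.5 -3.6] w 0.0302 50.3
[[0.0, 0.001, 0.042, 0, 0, 0], [0.0, 0.001, 0.097, 0, 0, 0], [0.0, 0.002, 0.16, 0, 0, 0], [0.001, 0.003, 0.228, 0, 0, 0], [0.001, 0.004, 0.298, 0, 0, 0]]
[[0.0, 0.001, 0.068, 0, 0, 0], [0.0, 0.002, 0.131, 0, 0, 0], [0.0, 0.003, 0.186, 0, 0, 0], [0.001, 0.003, 0.228, 0, 0, 0]]
```

apply_moves --pt "0 0.002 0.042 0 0 0" --pt "0 0.004 0.097 0 0 0" --pt "0 0.004 0.16 0 0 0" --pt "0 0.004 0.228 0 0 0" --pt "0 0.004 0.298 0 0 0"

```text
clock: 22.98
tcp_pos: [0.4977, 0.1658, 0.1881]
orientation: [-0.421, -3.113, 0.001]
contact_force: [0.1, -0.4, -4.1]
grip_width: 0.0301
gripper_force: 50.3
```

apply_moves --pt "0 0 0.068 0 0 0" --pt "0 0 0.131 0 0 0" --pt "0 0 0.186 0 0 0" --pt "0 0 0.228 0 0 0" --pt "0 0 0.23 0 0 0"

```text
clock: 23.6
tcp_pos: [0.4975, 0.1658, 0.1313]
orientation: [-0.421, -3.112, 0.001]
contact_force: [-0.3, 0.2, -3.8]
grip_width: 0.0302
gripper_force: 50.3
```

apply_moves --pt "0 0 0.004 0 0 0" --pt "0 0 0.01 0 0 0" --pt "0 0 0.014 0 0 0" --pt "0 0 0.014 0 0 0"

```text
clock: 24.1
tcp_pos: [0.498, 0.166, 0.1287]
orientation: [0.421, 3.113, 0.0]
contact_force: [-1.1, 0.2, -3.1]
grip_width: 0.0304
gripper_force: 50.3
```

apply_moves --pt "0 0 0.004 0 0 0" --pt "0 0 0.008 0 0 0" --pt "0 0 0.008 0 0 0"

```text
clock: 24.48
tcp_pos: [0.4979, 0.1659, 0.1265]
orientation: [-0.421, -3.113, 0.0]
contact_force: [0.4, -0.0, -4.2]
grip_width: 0.0301
gripper_force: 50.3
```

apply_moves --pt "0 0 0.003 0 0 0" --pt "0 0 0.005 0 0 0" --pt "0 0 0.005 0 0 0"

```text
clock: 24.85
tcp_pos: [0.4982, 0.1659, 0.1256]
orientation: [0.421, 3.113, 0.0]
contact_force: [-0.1, 0.4, -0.4]
grip_width: 0.0299
gripper_force: 50.7
```

apply_moves --pt "0 0 0.003 0 0 0" --pt "0 0 0.003 0 0 0"

```text
clock: 25.1
tcp_pos: [0.4989, 0.1658, 0.1256]
orientation: [0.422, 3.112, 0.001]
contact_force: [-0.6, -0.9, 5.5]
grip_width: 0.0301
gripper_force: 51.4
```

apply_moves --pt "0 0 -0.003 0 0 0" --pt "0 0 -0.003 0 0 0" --pt "0 0 -0.003 0 0 0" --pt "0 0 -0.003 0 0 0" --claw 0.65

```text
clock: 25.6
tcp_pos: [0.4979, 0.166, 0.1253]
orientation: [-0.421, -3.113, 0.0]
contact_force: [0.1, -0.2, -0.0]
grip_width: 0.0553
gripper_force: 0.0
```

```bash
python3 plan.py .498,.166,.215,.3 .568,-.0645,.19,.42
```

```text
t 25.6 tcp [0.4979 0.166  0.1253] ang_err_deg [-0.   -0.01  0.01] F [ 0.1 -0.2 -0. ] w 0.0553 0.0
[[-0.0, -0.0, -0.076, 0, 0, 0], [-0.0, -0.0, -0.179, 0, 0, 0], [-0.0, -0.0, -0.283, 0, 0, 0], [-0.0, -0.0, -0.359, 0, 0, 0], [-0.067, -0.106, -0.346, 0, 0, 0]]
[[-0.09, -0.141, 0.017, 0, 0, 0], [-0.191, -0.301, 0.037, 0, 0, 0], [-0.292, -0.461, 0.057, 0, 0, 0], [-0.381, -0.603, 0.074, 0, 0, 0], [-0.448, -0.709, 0.087, 0, 0, 0]]
```

apply_moves --pt "0 0 -0.076 0 0 0" --pt "0 0 -0.179 0 0 0" --pt "0 0 -0.283 0 0 0" --pt "0 0 -0.359 0 0 0" --pt "-0.067 -0.106 -0.346 0 0 0"

```text
clock: 26.22
tcp_pos: [0.5079, 0.1387, 0.2136]
orientation: [0.413, 3.111, 0.005]
contact_force: [-0.6, -0.6, -0.3]
grip_width: 0.0555
gripper_force: 0.0
```

apply_moves --pt "-0.09 -0.141 0.017 0 0 0" --pt "-0.191 -0.301 0.037 0 0 0" --pt "-0.292 -0.461 0.057 0 0 0" --pt "-0.381 -0.603 0.074 0 0 0" --pt "-0.448 -0.709 0.087 0 0 0" --claw 1

```text
clock: 26.85
tcp_pos: [0.5681, -0.0668, 0.1899]
orientation: [-0.423, -3.113, 0.001]
contact_force: [-0.5, 0.8, -0.3]
grip_width: 0.0852
gripper_force: 0.0
```

apply_moves --pt "0 0 0 0 0 0" --pt "0 0 0 0 0 0" --pt "0 0 0 0 0 0"

```text
clock: 27.22
tcp_pos: [0.5679, -0.0631, 0.1901]
orientation: [-0.418, -3.114, -0.001]
contact_force: [-1.0, 0.4, 0.3]
grip_width: 0.0856
gripper_force: 0.0
```

```bash
python3 - <<'E'
from h import *
p=r.grab_frame("wrist");s=r.grab_frame("scene")
for d in r.outline_of(p,"can_1"):
    if d["conf"]>.4: print(d["conf"],d["rect"],fit([(p,d["pixels"])],"can_1",[.568,-.0645,0]).x[:2].round(4),fit([(p,d["pixels"])],"can_1",[.559,-.2135,0]).x[:2].round(4))
print("pred can A lid",proj(p,[.568,-.0645,.134]))
cv2.imwrite("pics/c7.png",np.hstack([cv2.resize(s["pixels"][90:300,140:350,::-1],(384,384),interpolation=cv2.INTER_CUBIC),p["pixels"][:,60:460,::-1]]))
E
python3 plan.py .568,-.0645,.19,.3
```

```text
0.88 [55.9, 172.5, 104.1, 86.2] [ 0.5309 -0.0505] [ 0.5583 -0.2065]
0.63 [223.9, 151.9, 58.9, 77.0] [ 0.5665 -0.0612] [ 0.5666 -0.061 ]
pred can A lid [[249.33754285 201.51117077]]
t 27.38 tcp [ 0.5679 -0.0636  0.1902] ang_err_deg [ 0.02 -0.    0.1 ] F [-0.2 -0.  -0.3] w 0.0855 0.0
[[-0.001, -0.002, 0.0, 0, 0, 0], [-0.001, -0.003, 0.001, 0, 0, 0]]
```

View pics/c7.png

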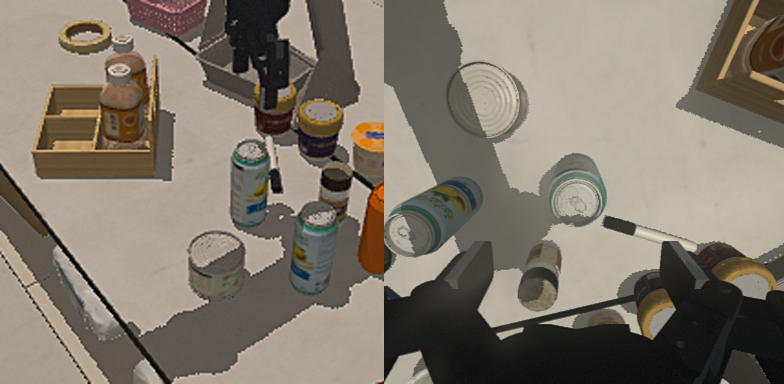

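The scene half shows both bottles upright in the two cells along the tall wall (≈122,95 and 125,70). The wrist half shows blue can A with lid at (578,200), clear between the open fingers.

apply_moves --pt "0.002 0.006 0.08 0 0 0" --pt "0.002 0.006 0.18 0 0 0" --pt "0.002 0.006 0.28 0 0 0" --pt "0.002 0.006 0.38 0 0 0" --pt "0.002 0.006 0.46 0 0 0"

```text
clock: 28.0
tcp_pos: [0.5676, -0.0624, 0.0742]
orientation: [-0.42, -3.113, -0.0]
contact_force: [0.1, 0.1, 0.4]
grip_width: 0.0856
gripper_force: 0.0
```

apply_moves --pt "0 0 0.028 0 0 0" --pt "0 0 0.028 0 0 0"

```text
clock: 28.25
tcp_pos: [0.5679, -0.0628, 0.0681]
orientation: [-0.42, -3.113, 0.0]
contact_force: [0.5, 0.0, -0.1]
grip_width: 0.0851
gripper_force: 0.0
```

apply_moves --pt "0 0 0 0 0 0" --pt "0 0 0 0 0 0" --pt "0 0 0 0 0 0" --pt "0 0 0 0 0 0" --claw 0 --newtons 40

```text
clock: 28.75
tcp_pos: [0.5687, -0.063, 0.0693]
orientation: [0.421, 3.111, 0.001]
contact_force: [-1.1, 0.5, 6.5]
grip_width: 0.0506
gripper_force: 41.7
```

```bash
python3 plan.py .567,-.062,.26,.25 .4734,.2905,.26,.35
```

```text
t 28.75 tcp [ 0.5687 -0.063   0.0693] ang_err_deg [ 0.05  0.09 -0.  ] F [-1.1  0.5  6.5] w 0.0506 41.7
[[0.001, 0.0, -0.07, 0, 0, 0], [0.001, 0.001, -0.162, 0, 0, 0], [0.002, 0.001, -0.268, 0, 0, 0], [0.003, 0.001, -0.381, 0, 0, 0], [0.004, 0.002, -0.495, 0, 0, 0]]
[[0.001, 0.0, -0.106, 0, 0, 0], [0.002, 0.001, -0.198, 0, 0, 0], [0.002, 0.001, -0.268, 0, 0, 0], [0.049, 0.081, -0.268, 0, 0, 0], [0.108, 0.182, -0.268, 0, 0, 0]]
[[0.069, 0.117, 0.0, 0, 0, 0], [0.143, 0.245, 0.0, 0, 0, 0], [0.222, 0.38, 0.0, 0, 0, 0], [0.302, 0.517, 0.0, 0, 0, 0], [0.381, 0.652, 0.0, 0, 0, 0]]
[[0.075, 0.128, 0.0, 0, 0, 0], [0.143, 0.245, 0.0, 0, 0, 0], [0.202, 0.346, 0.0, 0, 0, 0], [0.249, 0.427, -0.0, 0, 0, 0]]
```

apply_moves --pt "0 0 -0.07 0 0 0" --pt "0 0 -0.162 0 0 0" --pt "0 0 -0.268 0 0 0" --pt "0 0 -0.381 0 0 0" --pt "0 0 -0.495 0 0 0"

```text
clock: 29.38
tcp_pos: [0.5673, -0.0632, 0.1934]
orientation: [-0.421, -3.113, 0.0]
contact_force: [0.6, -0.4, -3.3]
grip_width: 0.0507
gripper_force: 43.1
```

apply_moves --pt "0 0 -0.11 0 0 0" --pt "0 0 -0.22 0 0 0" --pt "0 0 -0.308 0 0 0" --pt "0.049 0.081 -0.308 0 0 0" --pt "0.108 0.182 -0.308 0 0 0"

```text
clock: 30.0
tcp_pos: [0.5533, -0.0124, 0.2698]
orientation: [0.424, 3.112, -0.0]
contact_force: [-0.7, 0.3, -3.7]
grip_width: 0.0506
gripper_force: 43.1
```

apply_moves --pt "0.069 0.117 0 0 0 0" --pt "0.143 0.245 0 0 0 0" --pt "0.222 0.38 0 0 0 0" --pt "0.302 0.517 0 0 0 0" --pt "0.381 0.652 0 0 0 0"

```text
clock: 30.62
tcp_pos: [0.5045, 0.1711, 0.2695]
orientation: [-0.422, -3.113, 0.0]
contact_force: [0.4, 0.6, -3.0]
grip_width: 0.0505
gripper_force: 43.1
```

apply_moves --pt "0.075 0.128 0 0 0 0" --pt "0.143 0.245 0 0 0 0" --pt "0.202 0.346 0 0 0 0" --pt "0.249 0.427 0 0 0 0" --pt "0.249 0.427 0 0 0 0"

```text
clock: 31.25
tcp_pos: [0.4724, 0.2916, 0.2692]
orientation: [-0.415, -3.113, -0.0]
contact_force: [-0.5, -0.5, -4.0]
grip_width: 0.0507
gripper_force: 43.1
```

apply_moves --pt "0 0 0 0 0 0" --pt "0 0 0 0 0 0"

```text
clock: 31.5
tcp_pos: [0.4742, 0.2885, 0.2691]
orientation: [0.424, 3.113, -0.001]
contact_force: [-0.1, 0.3, -3.4]
grip_width: 0.0508
gripper_force: 43.1
```

```bash
python3 plan.py .4734,.2905,.082,.22; python3 - <<'E'
from h import *
s=r.grab_frame("scene");p=r.grab_frame("wrist")
for c in(s,p):
  for t in("can_1","bottle_1"):
    for d in r.search_frame(c,t):
      if d["conf"]>.4: print(t,round(d["conf"],2),d["rect"])
E
```

```text
t 31.5 tcp [0.4742 0.2885 0.2691] ang_err_deg [-0.02  0.02 -0.11] F [-0.1  0.3 -3.4] w 0.0508 43.1
[[0.0, 0.001, 0.06, 0, 0, 0], [0.001, 0.001, 0.138, 0, 0, 0], [0.002, 0.002, 0.227, 0, 0, 0], [0.002, 0.003, 0.324, 0, 0, 0], [0.003, 0.004, 0.424, 0, 0, 0]]
[[0.001, 0.001, 0.097, 0, 0, 0], [0.001, 0.002, 0.187, 0, 0, 0], [0.002, 0.003, 0.264, 0, 0, 0], [0.002, 0.003, 0.324, 0, 0, 0]]
can_1 0.93 [159.4, 57.7, 23.5, 50.4]
can_1 0.84 [299.2, 200.2, 25.1, 51.7]
can_1 0.62 [333.5, 184.0, 28.5, 56.0]
bottle_1 0.94 [194.5, 121.5, 26.3, 50.1]
bottle_1 0.65 [201.0, 109.1, 19.4, 40.7]
can_1 0.94 [0.0, 320.6, 20.1, 27.8]
can_1 0.85 [199.1, 169.2, 107.4, 162.7]
bottle_1 0.59 [127.2, 175.1, 76.3, 78.6]
bottle_1 0.46 [117.7, 100.8, 181.8, 157.7]
```

apply_moves --pt "0 0.002 0.06 0 0 0" --pt "0.002 0.004 0.138 0 0 0" --pt "0.004 0.006 0.227 0 0 0" --pt "0.004 0.006 0.324 0 0 0" --pt "0.004 0.006 0.424 0 0 0"

```text
clock: 32.42
tcp_pos: [0.4728, 0.2913, 0.1611]
orientation: [-0.421, -3.113, 0.001]
contact_force: [0.1, 0.2, -3.5]
grip_width: 0.0507
gripper_force: 43.1
```

apply_moves --pt "0 0 0.097 0 0 0" --pt "0 0 0.187 0 0 0" --pt "0 0 0.264 0 0 0" --pt "0 0 0.32 0 0 0" --pt "0 0 0.324 0 0 0"

```text
clock: 33.05
tcp_pos: [0.4723, 0.291, 0.0805]
orientation: [-0.421, -3.112, 0.003]
contact_force: [-0.5, -0.6, -2.6]
grip_width: 0.0503
gripper_force: 43.1
```

apply_moves --pt "0 0 0.006 0 0 0" --pt "0 0 0.012 0 0 0" --pt "0 0 0.018 0 0 0" --pt "0 0 0.018 0 0 0"

```text
clock: 33.55
tcp_pos: [0.4733, 0.2916, 0.0775]
orientation: [0.421, 3.113, 0.0]
contact_force: [0.6, 0.1, -3.5]
grip_width: 0.0503
gripper_force: 43.1
```

apply_moves --pt "0 0 0.004 0 0 0" --pt "0 0 0.008 0 0 0" --pt "0 0 0.008 0 0 0"

```text
clock: 33.92
tcp_pos: [0.4732, 0.2916, 0.0754]
orientation: [0.421, 3.113, 0.0]
contact_force: [-0.6, 0.4, -2.7]
grip_width: 0.0508
gripper_force: 43.2
```

apply_moves --pt "0 0 0.003 0 0 0" --pt "0 0 0.004 0 0 0" --pt "0 0 0.004 0 0 0"

```text
clock: 34.3
tcp_pos: [0.4736, 0.2916, 0.0753]
orientation: [0.421, 3.113, 0.001]
contact_force: [-1.1, -1.7, 6.0]
grip_width: 0.0504
gripper_force: 44.1
```

apply_moves --pt "0 0 -0.004 0 0 0" --pt "0 0 -0.004 0 0 0" --pt "0 0 -0.004 0 0 0" --pt "0 0 -0.004 0 0 0" --claw 0.8

```text
clock: 34.8
tcp_pos: [0.4731, 0.2916, 0.0752]
orientation: [-0.421, -3.113, 0.0]
contact_force: [-0.5, 0.1, -0.6]
grip_width: 0.0683
gripper_force: 0.0
```

```bash
python3 plan.py .4733,.2915,.225,.3 .5,.05,.215,.42 .559,-.2125,.19,.42
```

```text
t 34.8 tcp [0.4731 0.2916 0.0752] ang_err_deg [-0.   -0.01  0.01] F [-0.5  0.1 -0.6] w 0.0683 0.0
[[-0.0, -0.0, -0.078, 0, 0, 0], [-0.0, -0.0, -0.182, 0, 0, 0], [-0.0, -0.0, -0.3, 0, 0, 0], [-0.0, -0.0, -0.417, 0, 0, 0], [-0.001, -0.0, -0.521, 0, 0, 0]]
[[0.0, -0.0, -0.078, 0, 0, 0], [-0.038, -0.098, -0.074, 0, 0, 0], [-0.09, -0.227, -0.068, 0, 0, 0], [-0.149, -0.375, -0.061, 0, 0, 0], [-0.21, -0.529, -0.055, 0, 0, 0]]
[[-0.059, -0.148, 0.007, 0, 0, 0], [-0.11, -0.277, 0.013, 0, 0, 0], [-0.149, -0.374, 0.017, 0, 0, 0], [-0.204, -0.477, 0.028, 0, 0, 0], [-0.276, -0.612, 0.042, 0, 0, 0]]
[[-0.083, -0.156, 0.016, 0, 0, 0], [-0.17, -0.318, 0.034, 0, 0, 0], [-0.253, -0.474, 0.05, 0, 0, 0], [-0.325, -0.609, 0.064, 0, 0, 0], [-0.379, -0.712, 0.075, 0, 0, 0]]
```

apply_moves --pt "0 0 -0.078 0 0 0" --pt "0 0 -0.182 0 0 0" --pt "0 0 -0.3 0 0 0" --pt "0 0 -0.417 0 0 0" --pt "0 0 -0.521 0 0 0"

```text
clock: 35.42
tcp_pos: [0.4732, 0.2916, 0.2067]
orientation: [0.421, 3.113, 0.001]
contact_force: [0.6, 0.1, 1.0]
grip_width: 0.0686
gripper_force: 0.0
```

apply_moves --pt "0 0 -0.078 0 0 0" --pt "-0.038 -0.098 -0.074 0 0 0" --pt "-0.09 -0.227 -0.068 0 0 0" --pt "-0.149 -0.375 -0.061 0 0 0" --pt "-0.21 -0.529 -0.055 0 0 0"

```text
clock: 36.05
tcp_pos: [0.4886, 0.149, 0.2193]
orientation: [-0.42, -3.113, -0.0]
contact_force: [-0.0, -0.9, 0.2]
grip_width: 0.0686
gripper_force: 0.0
```

apply_moves --pt "-0.059 -0.148 0.007 0 0 0" --pt "-0.11 -0.277 0.013 0 0 0" --pt "-0.149 -0.374 0.017 0 0 0" --pt "-0.204 -0.477 0.028 0 0 0" --pt "-0.276 -0.612 0.042 0 0 0" --claw 1

```text
clock: 36.67
tcp_pos: [0.5147, -0.016, 0.2088]
orientation: [0.419, 3.113, 0.001]
contact_force: [0.4, 0.3, 0.4]
grip_width: 0.0854
gripper_force: 0.0
```

apply_moves --pt "-0.083 -0.156 0.016 0 0 0" --pt "-0.17 -0.318 0.034 0 0 0" --pt "-0.253 -0.474 0.05 0 0 0" --pt "-0.325 -0.609 0.064 0 0 0" --pt "-0.379 -0.712 0.075 0 0 0"

```text
clock: 37.3
tcp_pos: [0.5585, -0.2144, 0.1898]
orientation: [-0.423, -3.113, 0.001]
contact_force: [0.8, 0.1, -0.1]
grip_width: 0.0855
gripper_force: 0.0
```

apply_moves --pt "0 0 0 0 0 0" --pt "0 0 0 0 0 0" --pt "0 0 0 0 0 0"

```text
clock: 37.67
tcp_pos: [0.5587, -0.211, 0.1901]
orientation: [-0.418, -3.114, -0.001]
contact_force: [0.2, 0.3, -0.2]
grip_width: 0.0857
gripper_force: 0.0
```

```bash
python3 - <<'E'
from h import *
p=r.grab_frame("wrist");s=r.grab_frame("scene")
for d in r.outline_of(p,"can_1"):
    if d["conf"]>.4: print(d["conf"],d["rect"],fit([(p,d["pixels"])],"can_1",[.559,-.2125,0]).x[:2].round(4), p["pixels"][d["pixels"]].mean(0).round())
print("pred can B lid",proj(p,[.559,-.2125,.134]))
cv2.imwrite("pics/c8.png",np.hstack([cv2.resize(s["pixels"][90:300,140:350,::-1],(384,384),interpolation=cv2.INTER_CUBIC),p["pixels"][:,60:460,::-1]]))
E
python3 plan.py .559,-.2125,.19,.3
```

```text
0.93 [227.4, 231.5, 54.6, 98.2] [ 0.6579 -0.2348] [150.  79.  34.]
0.72 [220.7, 150.9, 60.1, 74.5] [ 0.5558 -0.2105] [141. 143. 130.]
pred can B lid [[249.33605638 201.65283472]]
t 37.83 tcp [ 0.5587 -0.2115  0.1902] ang_err_deg [0.02 0.   0.08] F [-0.4 -0.3 -0.5] w 0.0854 0.0
[[-0.001, -0.002, 0.0, 0, 0, 0], [-0.002, -0.003, 0.001, 0, 0, 0]]
```

View pics/c8.png

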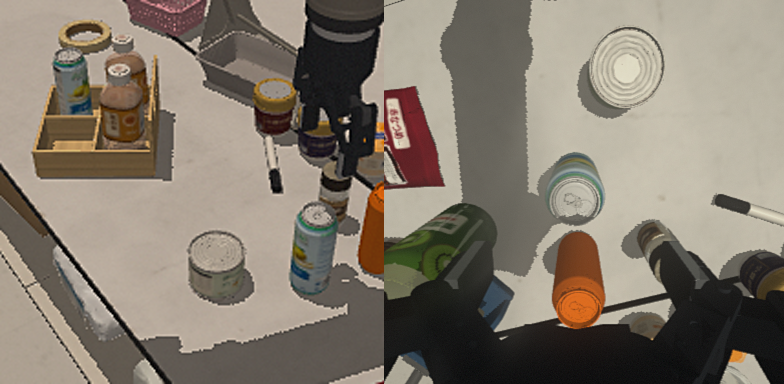

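Scene half: can A stands upright in the left back cell (≈72,80) beside the two bottles. Wrist half: blue can B has its lid at (576,198) between the fingers. The orange can (580,280), green bottle and jar are outside the closing path.

apply_moves --pt "0.004 0 0.08 0 0 0" --pt "0.004 0 0.18 0 0 0" --pt "0.004 0 0.28 0 0 0" --pt "0.004 0 0.38 0 0 0" --pt "0.004 0 0.46 0 0 0"

```text
clock: 38.45
tcp_pos: [0.5576, -0.2116, 0.0742]
orientation: [-0.42, -3.113, -0.0]
contact_force: [-0.6, 0.3, -0.8]
grip_width: 0.0854
gripper_force: 0.0
```

apply_moves --pt "0 0 0.028 0 0 0" --pt "0 0 0.028 0 0 0"

```text
clock: 38.7
tcp_pos: [0.5577, -0.212, 0.0681]
orientation: [-0.42, -3.113, -0.0]
contact_force: [-0.1, 0.3, -0.1]
grip_width: 0.0854
gripper_force: 0.0
```

apply_moves --pt "0 0 0 0 0 0" --pt "0 0 0 0 0 0" --pt "0 0 0 0 0 0" --pt "0 0 0 0 0 0" --claw 0 --newtons 40

```text
clock: 39.2
tcp_pos: [0.5584, -0.2124, 0.0693]
orientation: [0.421, 3.111, 0.0]
contact_force: [-1.0, 0.1, 6.0]
grip_width: 0.0511
gripper_force: 41.7
```

```bash
python3 plan.py .5575,-.2115,.27,.25 .45,.06,.27,.35 .4232,.216,.27,.3
```

```text
t 39.2 tcp [ 0.5584 -0.2124  0.0693] ang_err_deg [0.02 0.1  0.01] F [-1.   0.1  6. ] w 0.0511 41.7
[[0.0, 0.0, -0.065, 0, 0, 0], [0.001, 0.001, -0.148, 0, 0, 0], [0.001, 0.001, -0.244, 0, 0, 0], [0.001, 0.001, -0.348, 0, 0, 0], [0.002, 0.002, -0.455, 0, 0, 0]]
[[0.0, -0.0, -0.104, 0, 0, 0], [0.001, 0.0, -0.2, 0, 0, 0], [0.001, 0.001, -0.283, 0, 0, 0], [0.001, 0.001, -0.348, 0, 0, 0], [0.058, 0.076, -0.348, 0, 0, 0]]
[[0.072, 0.096, 0.0, 0, 0, 0], [0.157, 0.208, -0.0, 0, 0, 0], [0.248, 0.329, -0.0, 0, 0, 0], [0.341, 0.453, -0.0, 0, 0, 0], [0.433, 0.574, -0.0, 0, 0, 0]]
[[0.084, 0.112, -0.001, 0, 0, 0], [0.157, 0.209, -0.001, 0, 0, 0], [0.213, 0.284, -0.001, 0, 0, 0], [0.248, 0.358, -0.001, 0, 0, 0], [0.295, 0.458, -0.001, 0, 0, 0]]
[[0.053, 0.112, 0.0, 0, 0, 0], [0.105, 0.225, 0.0, 0, 0, 0], [0.152, 0.324, 0.0, 0, 0, 0], [0.187, 0.399, -0.0, 0, 0, 0]]
```

apply_moves --pt "0 0 -0.065 0 0 0" --pt "0 0 -0.148 0 0 0" --pt "0 0 -0.244 0 0 0" --pt "0 0 -0.348 0 0 0" --pt "0 0 -0.455 0 0 0"

```text
clock: 39.83
tcp_pos: [0.5573, -0.2122, 0.1834]
orientation: [0.421, 3.113, -0.0]
contact_force: [0.7, -0.0, -1.5]
grip_width: 0.0511
gripper_force: 42.4
```

apply_moves --pt "0 0 -0.104 0 0 0" --pt "0 0 -0.2 0 0 0" --pt "0 0 -0.283 0 0 0" --pt "0 0 -0.348 0 0 0" --pt "0.058 0.076 -0.348 0 0 0"

```text
clock: 40.45
tcp_pos: [0.5491, -0.1919, 0.2708]
orientation: [0.426, 3.11, -0.002]
contact_force: [-0.0, 0.8, -2.8]
grip_width: 0.0507
gripper_force: 42.4
```

apply_moves --pt "0.072 0.096 0 0 0 0" --pt "0.157 0.208 0 0 0 0" --pt "0.248 0.329 0 0 0 0" --pt "0.341 0.453 0 0 0 0" --pt "0.433 0.574 0 0 0 0"

```text
clock: 41.08
tcp_pos: [0.4816, -0.022, 0.2692]
orientation: [-0.421, -3.113, -0.0]
contact_force: [-0.1, 0.2, -2.7]
grip_width: 0.0509
gripper_force: 42.4
```

apply_moves --pt "0.084 0.112 0 0 0 0" --pt "0.157 0.209 0 0 0 0" --pt "0.213 0.284 0 0 0 0" --pt "0.248 0.358 0 0 0 0" --pt "0.295 0.458 0 0 0 0"

```text
clock: 41.7
tcp_pos: [0.4414, 0.107, 0.2692]
orientation: [0.423, 3.113, -0.0]
contact_force: [0.7, -0.6, -2.7]
grip_width: 0.0508
gripper_force: 42.4
```

apply_moves --pt "0.053 0.112 0 0 0 0" --pt "0.105 0.225 0 0 0 0" --pt "0.152 0.324 0 0 0 0" --pt "0.187 0.399 0 0 0 0" --pt "0.187 0.399 0 0 0 0"

```text
clock: 42.32
tcp_pos: [0.4226, 0.2168, 0.269]
orientation: [-0.417, -3.114, -0.0]
contact_force: [0.8, -0.7, -2.0]
grip_width: 0.0506
gripper_force: 42.4
```

apply_moves --pt "0 0 0 0 0 0" --pt "0 0 0 0 0 0"

```text
clock: 42.58
tcp_pos: [0.4234, 0.2145, 0.2689]
orientation: [0.424, 3.113, -0.0]
contact_force: [0.0, 0.2, -1.2]
grip_width: 0.0507
gripper_force: 42.4
```

```bash
python3 plan.py .4232,.216,.082,.22
```

```text
t 42.58 tcp [0.4234 0.2145 0.2689] ang_err_deg [-0.01  0.   -0.1 ] F [ 0.   0.2 -1.2] w 0.0507 42.4
[[0.0, 0.0, 0.06, 0, 0, 0], [0.0, 0.001, 0.137, 0, 0, 0], [0.001, 0.002, 0.227, 0, 0, 0], [0.001, 0.003, 0.324, 0, 0, 0], [0.001, 0.003, 0.424, 0, 0, 0]]
[[0.001, 0.001, 0.097, 0, 0, 0], [0.001, 0.002, 0.186, 0, 0, 0], [0.001, 0.002, 0.264, 0, 0, 0], [0.002, 0.003, 0.324, 0, 0, 0]]
```

apply_moves --pt "0 0.001 0.06 0 0 0" --pt "0 0.002 0.137 0 0 0" --pt "0 0.003 0.227 0 0 0" --pt "0 0.003 0.324 0 0 0" --pt "0 0.003 0.424 0 0 0"

```text
clock: 43.2
tcp_pos: [0.4231, 0.2157, 0.1612]
orientation: [-0.422, -3.113, 0.001]
contact_force: [-0.0, -0.2, -2.0]
grip_width: 0.0507
gripper_force: 42.4
```

apply_moves --pt "0 0 0.097 0 0 0" --pt "0 0 0.187 0 0 0" --pt "0 0 0.264 0 0 0" --pt "0 0 0.32 0 0 0" --pt "0 0 0.324 0 0 0"

```text
clock: 43.82
tcp_pos: [0.4227, 0.2156, 0.0808]
orientation: [-0.421, -3.112, 0.002]
contact_force: [-0.7, 0.6, -1.5]
grip_width: 0.051
gripper_force: 42.4
```

apply_moves --pt "0 0 0.006 0 0 0" --pt "0 0 0.012 0 0 0" --pt "0 0 0.016 0 0 0" --pt "0 0 0.016 0 0 0"

```text
clock: 44.32
tcp_pos: [0.4235, 0.2164, 0.078]
orientation: [0.421, 3.113, 0.0]
contact_force: [-0.2, 0.7, -1.2]
grip_width: 0.051
gripper_force: 42.4
```

apply_moves --pt "0 0 0.004 0 0 0" --pt "0 0 0.009 0 0 0" --pt "0 0 0.009 0 0 0"

```text
clock: 44.7
tcp_pos: [0.4233, 0.2163, 0.0755]
orientation: [-0.421, -3.113, 0.0]
contact_force: [0.4, 0.2, -1.6]
grip_width: 0.0507
gripper_force: 42.4
```

apply_moves --pt "0 0 0.003 0 0 0" --pt "0 0 0.004 0 0 0" --pt "0 0 0.004 0 0 0"

```text
clock: 45.08
tcp_pos: [0.4237, 0.2164, 0.0753]
orientation: [0.421, 3.113, 0.0]
contact_force: [-2.4, -0.5, 6.8]
grip_width: 0.0511
gripper_force: 43.2
```

Contact made: release, rise, and move clear toward −y.

apply_moves --pt "0 0 -0.004 0 0 0" --pt "0 0 -0.004 0 0 0" --pt "0 0 -0.004 0 0 0" --pt "0 0 -0.004 0 0 0" --claw 0.78

```text
clock: 45.58
tcp_pos: [0.4234, 0.2163, 0.0755]
orientation: [-0.421, -3.113, 0.0]
contact_force: [1.0, 0.5, 1.6]
grip_width: 0.0669
gripper_force: 0.0
```

apply_moves --pt "0 0 -0.07 0 0 0" --pt "0 0 -0.17 0 0 0" --pt "0 0 -0.29 0 0 0" --pt "0 0 -0.41 0 0 0" --pt "0 0 -0.52 0 0 0"

```text
clock: 46.2
tcp_pos: [0.4234, 0.2163, 0.2067]
orientation: [0.421, 3.113, 0.0]
contact_force: [0.4, 0.5, -0.3]
grip_width: 0.0664
gripper_force: 0.0
```

apply_moves --pt "0 0 -0.1 0 0 0" --pt "0 0 -0.16 0 0 0" --pt "-0.03 -0.1 -0.16 0 0 0" --pt "-0.1 -0.25 -0.16 0 0 0" --pt "-0.17 -0.4 -0.16 0 0 0"

```text
clock: 46.82
tcp_pos: [0.4376, 0.1075, 0.2452]
orientation: [-0.42, -3.113, 0.001]
contact_force: [0.5, -0.4, 0.1]
grip_width: 0.0667
gripper_force: 0.0
```

apply_moves --pt "-0.05 -0.15 0 0 0 0" --pt "-0.1 -0.3 0 0 0 0" --pt "-0.14 -0.42 0 0 0 0" --pt "-0.17 -0.5 0 0 0 0" --pt "-0.17 -0.5 0 0 0 0"

```text
clock: 47.45
tcp_pos: [0.4453, -0.0246, 0.2453]
orientation: [-0.426, -3.112, 0.001]
contact_force: [0.4, 0.6, -0.6]
grip_width: 0.0666
gripper_force: 0.0
```

```bash
python3 loc.py; python3 - <<'E'
from h import *
s=r.grab_frame("scene");t=r.grab_frame("top");o=r.get_obs();print(o["tcp_pos"],o["clock"])
cv2.imwrite("pics/fin.png",np.hstack([cv2.resize(s["pixels"][90:300,140:410,::-1],(450,350),interpolation=cv2.INTER_CUBIC),cv2.resize(t["pixels"][160:290,100:230,::-1],(350,350),interpolation=cv2.INTER_CUBIC)]))
E
```

```text
can_1 0.98 top [0.4735 0.2888 0.0897] 26 scene [0.4345 0.2371 0.5675] 110 both [0.4634 0.2852 0.1739] 484
can_1 0.76 top [0.4231 0.2152 0.0873] 30 scene [ 0.435   0.2367 -0.2565] 110 both [0.4252 0.2166 0.1703] 171
can_1 0.67 top [ 0.6581 -0.2371  0.1145] 31 scene [ 0.6621 -0.2376  0.1774] 52 both [ 0.6604 -0.2385  0.1005] 87
bottle_1 0.94 top [0.4984 0.1682 0.056 ] 3 scene [ 0.5126  0.1932 -0.2144] 92 both [0.4998 0.1693 0.0396] 144
bottle_1 0.85 top [0.5489 0.2403 0.0342] 11 scene [0.5128 0.193  0.465 ] 92 both [0.5418 0.2375 0.0186] 430
crate 0.88 top [ 0.4816  0.2227 -0.6112] 2300
large_bottle 0.9 top [ 0.5948 -0.3744 -0.0089] 9 scene [ 0.5989 -0.3726 -0.0331] 90 both [ 0.5961 -0.3741  0.0727] 108
spice_jar 0.71 top [ 0.67   -0.1387  0.083 ] 37 scene [ 0.6704 -0.1349  0.1301] 7 both [ 0.669  -0.1366  0.1318] 47
food_tin 0.69 top [ 0.4623 -0.1521  0.0225] 373 scene [ 0.4637 -0.1338 -0.0514] 8 both [ 0.4622 -0.1371  0.021 ] 412
[ 0.44558546 -0.02314697  0.24561201] 48.25
```

View pics/fin.png

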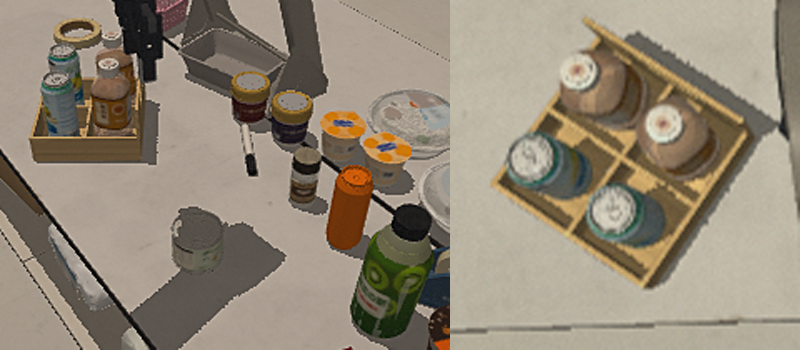

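The final view shows all four drinks upright, one per cell. The bottles are along the tall wall (caps ≈578,72 and 660,125) and the cans in front (530,160 and 610,215). The tin, jar, green bottle and orange can are standing where they were.

```bash
python3 -c "
from bench import r
print(r.hand_in())"
```

```text
the job is handed in; nothing more can be done
None
```

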